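# Jar up the limes and shut them in the caddy

### The arm

A 6-joint arm with a two-finger parallel gripper is mounted at the origin on the work surface. World frame = base frame: x ahead of the robot, y to its left, z up, the work surface at z = 0. Lengths are in m, angles in rad, forces in N, time in s.
With the tool pointing down it reaches from about 0.35 to 0.775 m from the base axis. Payload 5.5 kg.
Tool frame: the origin (TCP) lies on the centre line of the jaws, within the pads' length; the fingertips stand 11 mm ahead of it and the grasp point (between the pads) lies 8 mm behind it; z points along the fingers, y is the line along which they close (so a half turn about z gives the same grasp; the last joint's range is limited). The gripper opens to 85 mm and grips with 20 to 120 N. Pads are 22 mm wide; open, the fingers measure 114 mm over their backs; the gripper's body (76 mm by 85 mm) begins 54 mm behind the grasp point. The pads swing forward as they close: fully open they stand 13 mm farther back than shut.
Start: joints at [-1.442, 0.313, 0.046, 1.304, 0, 1.431], TCP at [0.153, -0.554, 0.242] pointing down, gripper open.
Joint ranges: [-2.76, 2.76], [-0.86, 1.69], [-1.03, 1.26], [-2.2, 2.34], [-1.47, 1.5], [-3.14, 3.14]. Speed limits (rad/s): [2.57, 2.57, 3.14, 3.14, 3.14, 3.14].

### API

Orientations are given as a unit quaternion [w, x, y, z].
In Python, from workcell import get_state, eyes, env gives the robot as it stands.
- The arm moves only by the shell command python3 -m inch 'ROWS' [OPENING] [FORCE]. ROWS is JSON, one flat list of numbers, 4 for each row, row after row: the shift along the tool's x, y, z in cm, then the turn about the tool's z in rad. A call has exactly 5 rows; each row shifts and turns the commanded pose from where the row before left it, along the tool's axes as they then stand; what a row does not reach is not made up. A row lasts 1/12 s, in which the tool goes at most 41.7 mm and 7.16 degrees, less where a joint would pass 70% of its speed; a pose out of reach is approached as far as the arm can. A call is refused whole if a number of a shift passes 4.17 or a number of a turn 0.125, either way. A call with a gripper value outside its range is refused whole. OPENING is the opening, from -1 (shut) to 1 (fully open), set as the call begins (- or left out, the last holds). The fingers move at their own pace and stop on an object; FORCE is the grip in N (left out, the last holds). Time passes only in rows, so rows that do not move let the fingers close, or fill a call up. It gives the time, the measured TCP pose, the force, the opening and the grip force at its end, in the units of the state.
- get_state(): the state, without advancing time (a new reading comes with each control period).
- eyes.read_camera(name): name is "scene" or "top" or "wrist"; returns the picture (400x640x3 uint8, red, green, blue); there is no depth.
- eyes.camera_info(name): a dict with "fovy" (degrees; the focal length in pixels is half the picture's height over the tangent of half this angle, whatever the lens; pixels are square), "cx", "cy" (the principal point, pixels), "xyz" and "orientation" of the camera in the world. Camera axes: x right, y down, z forward; pixel columns grow to the right and rows downward; lengths in m; the calibration is good to about 2 mm. The wrist camera is an equidistant fisheye: a pixel r from the principal point sees the ray r / f radians off the axis. A picture is of the moment at which its call begins: read the wrist's pose just before it. camera_info takes no time and is no camera call; for the wrist camera it gives the pose at the moment of the call.
- env.hand_in(): hands the job in; it is judged then, once.
The state is a dict: "clock": time; "joint_pos": joint angles; "qvel": joint speeds; "tau": joint torques, N m; "tcp_pos": TCP position; "orientation": TCP orientation; "wrist_force": force on the tool from outside, world axes, zero at the start; "ft_torque": the same for the moment, N m; "finger_gap": finger opening in m; "grip_force": force on a finger pad.
Only numpy, scipy, OpenCV 4.12 (cv2) and the standard library are available. Lean on these libraries where they do the work, as an engineer would, in place of code of your own. Each camera call takes 0.05 s, during which the arm holds its last target. There are 200 camera calls.

### The job

Put every lime on the counter into the glass preserving jar through its neck, one at a time, and have the jar standing upright in the white caddy with its wooden lid sitting flat on the mouth. Last of all, once the lidded jar is in the caddy, push the caddy's blue door shut until it clicks home on its catch. Never tip the jar over, and leave all the other kitchenware where it is.

Things in the scene. Friction and masses are not known exactly. Their poses are not given: they have to be found in the camera images.
- lime1_c (a point): Green lime, 58 mm long and 44 mm in diameter at its middle, with rounded ends and faintly flattened sides, about 55 g, lying on its side on the steel counter; it can roll a little when knocked. The point is its centre (22 mm above the counter when lying); x is its long axis. Three to five limes are present, the others are absent.
- lime2_c (a point): Green lime, 58 mm long and 44 mm in diameter at its middle, with rounded ends and faintly flattened sides, about 55 g, lying on its side on the steel counter; it can roll a little when knocked. The point is its centre (22 mm above the counter when lying); x is its long axis. Three to five limes are present, the others are absent.
- lime3_c (a point): Green lime, 58 mm long and 44 mm in diameter at its middle, with rounded ends and faintly flattened sides, about 55 g, lying on its side on the steel counter; it can roll a little when knocked. The point is its centre (22 mm above the counter when lying); x is its long axis. Three to five limes are present, the others are absent.
- lime4_c (a point): Green lime, 58 mm long and 44 mm in diameter at its middle, with rounded ends and faintly flattened sides, about 55 g, lying on its side on the steel counter; it can roll a little when knocked. The point is its centre (22 mm above the counter when lying); x is its long axis. Three to five limes are present, the others are absent.
- lime5_c (a point): Green lime, 58 mm long and 44 mm in diameter at its middle, with rounded ends and faintly flattened sides, about 55 g, lying on its side on the steel counter; it can roll a little when knocked. The point is its centre (22 mm above the counter when lying); x is its long axis. Three to five limes are present, the others are absent.
- jar_foot (a point): Clear glass preserving jar with a red rubber band at the foot of its neck, standing loose on the counter, about 0.48 kg empty. This point is the centre of its underside, z up its axis. Round, 180 mm tall: body 128 mm in diameter up to a height of 112 mm, shoulder narrowing up to 140 mm, then a straight neck of 66 mm outer and 60 mm inner diameter up to the rim. Walls 3 mm, floor 6 mm thick. It can be lifted by the neck (closing on 66 mm).
- jar_mouth (a point): Centre of the jar's mouth, level with its rim, 180 mm above its underside; z is the jar's axis, pointing out.
- lid_knob (a point): Wooden lid of the jar, loose, 70 g, standing upright on the counter on its plug. The point is the centre of its knob, 32 mm above the underside of the plug; z is its axis, up. From below: cork plug 48 mm in diameter and 12 mm high, wooden disc 62 mm in diameter and 8 mm thick, knob 26 mm in diameter and 24 mm high. Seated, the disc lies on the jar's rim with the plug inside the neck (6 mm of play all round) and this point is 20 mm above the jar's mouth.
- caddy: White open-topped caddy fixed to the counter. Origin: centre of its underside; its open front, with the door, faces -x; y is to its left as seen by the robot at yaw 0; z up. 180 mm deep (x) by 250 mm wide (y), walls 5 mm thick and 90 mm high, floor 8 mm thick. No roof: the jar can be lowered in from above. A yellow tin stands in its back right corner, and there is room for the jar (128 mm) between the tin and the left wall, e.g. at x = 0, y = +0.03 in this frame.
- door (a joint): Angle of the caddy's blue front door, rad: 0 is shut, growing as it swings out towards the robot (up to 1.7). Upright hinge at the front left (+y) edge. Panel 250 mm wide, 12 mm thick, top 90 mm above the counter. It stays where it is left; near 0.09 rad a small steel ball on its inner face near the free edge meets a sprung roller in the caddy's right wall (about 8 N at the edge to pass), and past about 0.04 rad the roller draws it shut and holds it.
- door_push (a point): Centre of the red dot on the outer face of the door, 210 mm from the hinge line and 60 mm above the counter; place to push. The point's -x axis is the outward normal of the door; its y axis runs along the door towards the hinge.
- door_hinge (a point): Point on the door's hinge line (vertical), on the outer face of the door, 60 mm above the counter.
- tin: Bystander: yellow spice tin with black cap, 50 mm in diameter, 82 mm tall, standing in the caddy's back right corner (origin under its centre).
- mould: Bystander: red silicone mould, 90 mm in diameter, 35 mm high (origin under its centre).
- measure: Bystander: white measuring bowl, 90 mm in diameter, 55 mm high (origin under its centre).
- mug: Bystander: blue mug, 80 mm in diameter, 90 mm high (origin under its centre).
- spatula: Bystander: spatula with black handle and green blade, 260 mm long, lying flat at the right (origin under its middle).
There are look-alikes about, which are no part of the job. Leave any orange or red look-alike of the part that bears lime5_c alone. Of the things that look like the part that bears jar_foot, the smaller one is meant.

How it is judged:
On the way, in this order (a step that is already met when the one before it is completed fails the run):
1. every lime is inside the body of the jar (x of lime1_c in the frame of jar_foot between -0.05 and 0.05 m and y of lime1_c in the frame of jar_foot between -0.05 and 0.05 m and z of lime1_c in the frame of jar_foot between 0.01 and 0.132 m and x of lime2_c in the frame of jar_foot between -0.05 and 0.05 m and y of lime2_c in the frame of jar_foot between -0.05 and 0.05 m and z of lime2_c in the frame of jar_foot between 0.01 and 0.132 m and x of lime3_c in the frame of jar_foot between -0.05 and 0.05 m and y of lime3_c in the frame of jar_foot between -0.05 and 0.05 m and z of lime3_c in the frame of jar_foot between 0.01 and 0.132 m and x of lime4_c in the frame of jar_foot between -0.05 and 0.05 m and y of lime4_c in the frame of jar_foot between -0.05 and 0.05 m and z of lime4_c in the frame of jar_foot between 0.01 and 0.132 m and x of lime5_c in the frame of jar_foot between -0.05 and 0.05 m and y of lime5_c in the frame of jar_foot between -0.05 and 0.05 m and z of lime5_c in the frame of jar_foot between 0.01 and 0.132 m), for 0.2 s.
2. the jar stands upright in the caddy with its lid seated on the mouth (x of jar_foot in the frame of caddy between -0.04 and 0.04 m and y of jar_foot in the frame of caddy between -0.07 and 0.07 m and z of jar_foot in the frame of caddy between 0.003 and 0.014 m and angle between jar_foot's own z axis and vertical below 0.08 rad and horizontal distance between lid_knob and jar_mouth below 0.012 m and z of lid_knob in the frame of jar_mouth between 0.014 and 0.024 m and angle between the z axis of lid_knob and the z axis of jar_mouth, either way round below 0.08 rad), for 0.2 s.
3. the door is shut home on its catch (value of joint door below 0.02 rad), for 0.2 s.
At the end, for the whole second after the job is handed in: Every lime is in the jar below its neck (within 50 mm of the axis); the jar stands on the caddy floor, upright within 0.08 rad; the lid sits flat on its mouth (12 mm, 0.08 rad); the door is shut to under 0.02 rad; jar and lid are at rest (all of step 1 and all of step 2 and value of joint door below 0.02 rad and linear speed of each of jar, lid below 0.02 m/s); the robot touches nothing.
It fails at once if the jar is tipped over (more than 0.6 rad) (angle between jar_foot's own z axis and vertical above 0.6 rad).
It fails at once if other kitchenware is moved more than 40 mm (distance of any of mould, measure, tin, mug, spatula from where it was at the start of the episode above 0.04 m).
Of lime1, lime2, lime3, lime4, lime5 only 3 to 5 are there at a start; the rules pass over those that are not, and their reading is None.
At some moment in a run one of lime1, lime2, lime3, lime4, lime5 may be knocked a few centimetres aside while the robot is not near it.
It also fails if it takes over 210 s, if anything falls off the work surface, if the arm or the gripper's body presses on something with over 40 N, if the wrist force passes 120 N, or if a joint passes its speed limit or range.

## Working session

There is one attempt and no reset: what is moved stays moved. The work goes in short steps, Python scripts to look and compute and a shell command to move; the robot and the scene stay as the last step left them, time stands still between calls to the robot, and variables do not carry over. Pictures are saved under pics/ and viewed, at most 14 in all, crops included, and the job is handed in when it is done.

```bash
mkdir -p pics; ls; cat > h.py <<'E'
import numpy as np,cv2
from workcell import get_state,eyes,env
from scipy.spatial.transform import Rotation as R
def rot(q): return R.from_quat([q[1],q[2],q[3],q[0]]).as_matrix()
def snap(n,f=None):
    i=eyes.camera_info(n); im=eyes.read_camera(n)
    if f: cv2.imwrite('pics/'+f+'.png',im[:,:,::-1])
    return im,i
def ray(i,u,v):
    f=200/np.tan(np.radians(i['fovy'])/2); d=np.array([u-i['cx'],v-i['cy']],float)
    if i.get('_w'):
        r=np.hypot(*d); a=r/f; s=np.sin(a)/max(r,1e-9); d=np.array([d[0]*s,d[1]*s,np.cos(a)])
    else: d=np.array([d[0]/f,d[1]/f,1])
    return rot(i['orientation'])@d
def onz(i,u,v,z):
    d=ray(i,u,v); p=np.array(i['xyz']); return p+d*(z-p[2])/d[2]
def proj(i,P):
    f=200/np.tan(np.radians(i['fovy'])/2); c=rot(i['orientation']).T@(np.array(P)-i['xyz'])
    if i.get('_w'):
        r=np.hypot(c[0],c[1]); a=np.arctan2(r,c[2])*f/max(r,1e-9); return i['cx']+c[0]*a,i['cy']+c[1]*a
    return i['cx']+f*c[0]/c[2],i['cy']+f*c[1]/c[2]
def blobs(im,lo,hi,amin=40):
    m=cv2.inRange(cv2.cvtColor(im,cv2.COLOR_RGB2HSV),lo,hi)
    m=cv2.morphologyEx(m,cv2.MORPH_OPEN,np.ones((3,3)))
    out=[]
    for c in cv2.findContours(m,cv2.RETR_EXTERNAL,cv2.CHAIN_APPROX_NONE)[0]:
        if cv2.contourArea(c)>amin: out.append((cv2.contourArea(c),cv2.minAreaRect(c),c))
    return out
def wr(f=None):
    im,i=snap('wrist',f); i=dict(i); i['_w']=1; return im,i
E
python3 - <<'E'
from h import *
print(get_state())
for n in('top','scene','wrist'):
    im,i=snap(n,n+'0'); print(n,i)
E
```

```text
pics
{'clock': 0.0, 'joint_pos': array([-1.44157753e+00,  3.13985321e-01,  4.49457169e-02,  1.30359496e+00,
        7.76062209e-06,  1.43123529e+00]), 'qvel': array([-7.78151256e-05,  2.19309958e-04, -1.18897852e-03, -8.06740466e-04,
        1.19390714e-04,  1.24503694e-04]), 'tau': array([-3.02069930e-04, -4.80633008e+01,  2.98528862e+01,  1.96413085e-02,
       -1.36986205e-04, -5.45306605e-06]), 'tcp_pos': array([ 0.1526431 , -0.5538455 ,  0.24140383]), 'orientation': array([-9.19087319e-04,  9.90982840e-01,  1.33985694e-01,  8.63311861e-06]), 'wrist_force': array([-0.21626072,  0.12733058, -0.5522268 ]), 'ft_torque': array([-0.01937522,  0.01391647, -0.01865361]), 'grip_force': 0.0, 'finger_gap': 0.0852994393734582}
top {'fovy': 56.984031666187704, 'cx': 321.1216184326083, 'cy': 201.42177702080699, 'xyz': array([ 0.3823905 , -0.05914993,  1.16625535]), 'orientation': array([-0.03657847,  0.70738131, -0.70568757,  0.01669612])}
scene {'fovy': 49.71621699081418, 'cx': 320.3840153025415, 'cy': 192.54601304872799, 'xyz': array([ 1.08248566, -0.1957835 ,  1.23482541]), 'orientation': array([-0.20424264,  0.75829606,  0.59889193, -0.15684544])}
wrist {'fovy': 65.70646984690485, 'cx': 320.38250866491836, 'cy': 205.45927664741046, 'xyz': array([ 0.23534604, -0.52960078,  0.37269971]), 'orientation': array([ 0.13256604,  0.78456297, -0.59703762, -0.10214337])}
```

View pics/top0.png

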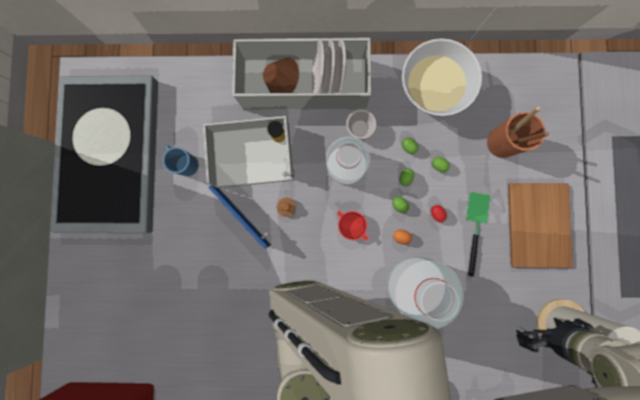

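View pics/scene0.png

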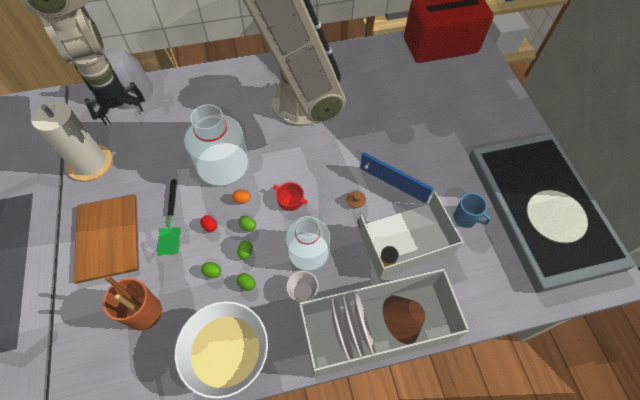

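```bash
python3 - <<'E'
from h import *
im=cv2.imread('pics/top0.png')[:,:,::-1].copy(); i=eyes.camera_info('top')
for nm,lo,hi in (('green',(35,80,40),(85,255,255)),('blue',(95,80,40),(130,255,255)),('yellow',(22,100,80),(34,255,255)),('red',(0,120,60),(8,255,255)),('red2',(172,120,60),(180,255,255)),('wood',(9,60,60),(21,255,255))):
    for a,r,c in blobs(im,lo,hi,20): print(nm,a,np.round(r[0],1),np.round(r[1],1),round(r[2]),'z.022',onz(i,*r[0],.022)[:2].round(3),'z0',onz(i,*r[0],0)[:2].round(3))
E
```

```text
green 172.0 [400. 204.] [17.  12.7] 45 z.022 [ 0.461 -0.271] z0 [ 0.463 -0.275]
green 513.5 [477.9 207.2] [20.2 28. ] 7 z.022 [ 0.451 -0.509] z0 [ 0.453 -0.518]
green 166.5 [406.5 177. ] [16. 13.] 90 z.022 [ 0.545 -0.292] z0 [ 0.548 -0.297]
green 168.0 [440. 164.] [17.  12.7] 45 z.022 [ 0.586 -0.396] z0 [ 0.59  -0.403]
green 166.0 [409.5 145.5] [17.  12.7] 45 z.022 [ 0.645 -0.303] z0 [ 0.65  -0.308]
blue 497.0 [238.4 215.6] [83.4  7.3] 47 z.022 [0.424 0.232] z0 [0.425 0.237]
blue 655.5 [180.2 161.4] [34.2 24.7] 18 z.022 [0.596 0.421] z0 [0.6   0.431]
red 1369.0 [ 97.5 391. ] [ 16. 107.] 90 z.022 [-0.112  0.653] z0 [-0.121  0.667]
red 629.5 [352.5 225.4] [28.9 27.5] 86 z.022 [ 0.395 -0.124] z0 [ 0.395 -0.125]
red 169.0 [438. 213.] [17.  12.7] 45 z.022 [ 0.433 -0.387] z0 [ 0.434 -0.393]
wood 1094.5 [ 23.  379.5] [39. 36.] 90 z.022 [-0.081  0.888] z0 [-0.09   0.906]
wood 389.0 [555.5 311.2] [22.6 47.8] 61 z.022 [ 0.14 -0.73] z0 [ 0.135 -0.743]
wood 172.0 [402.  236.5] [13. 16.] 90 z.022 [ 0.361 -0.276] z0 [ 0.361 -0.28 ]
wood 255.5 [286.  206.5] [17. 18.] 90 z.022 [0.453 0.083] z0 [0.454 0.086]
wood 5053.5 [540. 225.] [86.1 61.6] 88 z.022 [ 0.397 -0.695] z0 [ 0.398 -0.707]
wood 45.5 [278.5 138. ] [ 6. 11.] 90 z.022 [0.67  0.109] z0 [0.676 0.112]
wood 1720.0 [516.6 134. ] [37.5 60.7] 70 z.022 [ 0.68  -0.635] z0 [ 0.686 -0.646]
wood 897.5 [280.5  75. ] [34. 35.] 90 z.022 [0.875 0.105] z0 [0.885 0.108]
wood 4829.0 [127.5  91.8] [ 96.9 209.9] 89 z.022 [0.824 0.601] z0 [0.832 0.614]
wood 518.5 [395.5  47. ] [12. 49.] 90 z.022 [ 0.964 -0.263] z0 [ 0.976 -0.267]
wood 2044.5 [550.5  46. ] [ 14. 177.] 90 z.022 [ 0.962 -0.75 ] z0 [ 0.974 -0.764]
```

The top view shows four limes at (410,145), (440,164), (406,177) and (400,204). The small jar is near (347,160) and the lid at (286,206). The caddy has corners at about (206,123) to (292,180), and the door is open along (210,187)–(268,243).

```bash
python3 - <<'E'
from h import *
im=cv2.imread('pics/top0.png')[105:215,200:380]
cv2.imwrite('pics/c1.png',cv2.resize(im,None,fx=4,fy=4,interpolation=cv2.INTER_CUBIC))
im=cv2.imread('pics/top0.png')[:,:,::-1].copy()
for a,r,c in blobs(im,(35,80,40),(85,255,255),100):
    m=cv2.moments(c); print(m['m10']/m['m00'],m['m01']/m['m00'], np.degrees(.5*np.arctan2(2*m['mu11'],m['mu20']-m['mu02'])))
i=eyes.camera_info('top')
R_=rot(i['orientation']);print(R_.round(3))
b=[x for x in blobs(im,(95,80,40),(130,255,255),300) if abs(x[1][0][0]-238)<5][0]
print([ (p,onz(i,*p,.09)[:2].round(3)) for p in cv2.boxPoints(b[1])])
E
```

```text
400.19379844961236 204.11627906976744 45.347591649892884
477.86011035378124 207.1515741642324 -83.28203195559377
406.33733733733726 176.77877877877876 -71.02483180372418
440.14285714285717 163.99107142857142 30.60113708132051
409.6234939759036 145.34036144578315 44.16274091420639
[[ 0.003 -0.997  0.075]
 [-1.    -0.001  0.028]
 [-0.028 -0.075 -0.997]]
[(array([207.55092, 187.3283 ], dtype=float32), array([0.505, 0.308])), (array([212.93959, 182.38866], dtype=float32), array([0.52 , 0.293])), (array([269.3094 , 243.88301], dtype=float32), array([0.339, 0.122])), (array([263.92072, 248.82265], dtype=float32), array([0.325, 0.138]))]
```

View pics/c1.png

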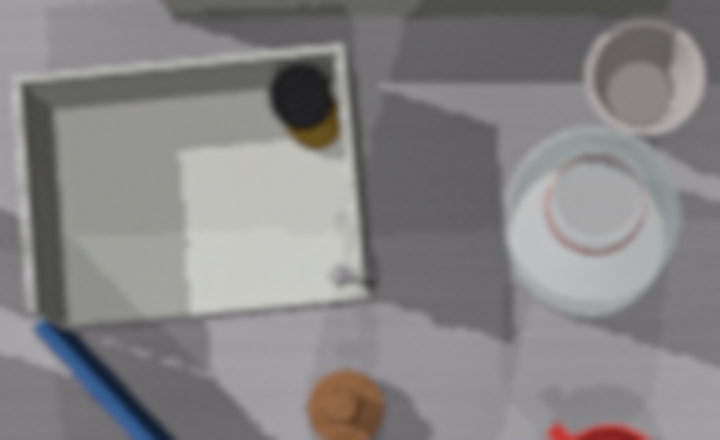

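```bash
cat >> h.py <<'E'
def go(x,y,z,th=None):
    "print tool-axis shift (cm) to target: turn first, then shift in the turned axes"
    s=get_state(); M=rot(s['orientation']); t0=np.arctan2(M[1,0],M[0,0]); th=t0 if th is None else th
    d=np.array([x,y,z])-s['tcp_pos']; dt=(th-t0+np.pi)%(2*np.pi)-np.pi
    print('th0 %.3f turn %.3f'%(t0,-dt),'shift cm',(100*np.array([d[0]*np.cos(th)+d[1]*np.sin(th),d[0]*np.sin(th)-d[1]*np.cos(th),-d[2]])).round(2),'tcp',s['tcp_pos'].round(4),'t',round(s['clock'],1),'j6 %.2f gap %.4f'%(s['joint_pos'][5],s['finger_gap']))
E
T='[0,0,0,-0.103,0,0,0,-0.103,0,0,0,-0.103,0,0,0,-0.103,0,0,0,-0.103]'
python3 -m inch '[0,0,0,-0.103,0,0,0,-0.103,0,0,0,-0.103,0,0,0,-0.103,0,0,0,-0.103]'
python3 -m inch '[2.1,2.1,0,0,2.1,2.1,0,0,2.1,2.1,0,0,2.1,2.1,0,0,2.1,2.1,0,0]'
python3 -m inch '[2.1,2.1,0,0,2.1,2.1,0,0,2.1,2.1,0,0,2.1,2.1,0,0,2.1,2.1,0,0]'
python3 -m inch '[2.1,-1.9,0,0,2.1,-1.9,0,0,2.1,-1.9,0,0,2.1,-1.9,0,0,2.1,-1.9,0,0]'
python3 -m inch '[2,-1.9,0,0,2,-1.9,0,0,2,-1.9,0,0,2,-1.9,0,0,2,-1.9,0,0]'
python3 -m inch '[0,0,1,0,0,0,1,0,0,0,1,0,0,0,1,0,0,0,0,0]'
python3 - <<'E'
from h import *
i=eyes.camera_info('top'); g=lambda u,v,z: onz(i,200+u/4,105+v/4,z)[:2].round(3)
print('band',g(596,204,.14),'mouth',g(600,197,.18),'foot',g(595,222,.05))
for p in ((14,79),(344,45),(370,296),(30,318)): print(g(*p,.09))
print('lid',g(345,410,.032),'tin cap',g(302,97,.082))
go(.461,-.271,.2)
im,i=wr('w1')
for a,r,c in blobs(im,(35,80,40),(85,255,255),150):
    m=cv2.moments(c); u,v=m['m10']/m['m00'],m['m01']/m['m00']
    print(int(a),round(u),round(v),onz(i,u,v,.022)[:2].round(3))
E
```

```text
clock: 0.57
tcp_pos: [0.1527, -0.5542, 0.2419]
orientation: [-0.0, 0.923, 0.384, 0.0]
wrist_force: [1.1, 0.4, 0.2]
finger_gap: 0.0855
grip_force: 0.0
clock: 0.98
tcp_pos: [0.3024, -0.5544, 0.242]
orientation: [-0.0, 0.924, 0.382, -0.0]
wrist_force: [0.4, -0.8, -0.3]
finger_gap: 0.0855
grip_force: 0.0
clock: 1.4
tcp_pos: [0.4511, -0.5545, 0.2418]
orientation: [-0.0, 0.924, 0.382, -0.0]
wrist_force: [-0.5, -1.6, 0.4]
finger_gap: 0.0852
grip_force: 0.0
clock: 1.82
tcp_pos: [0.4569, -0.4119, 0.2414]
orientation: [-0.001, 0.924, 0.382, -0.0]
wrist_force: [1.1, -0.0, 0.4]
finger_gap: 0.0855
grip_force: 0.0
clock: 2.23
tcp_pos: [0.4604, -0.2741, 0.242]
orientation: [-0.0, 0.924, 0.382, -0.0]
wrist_force: [0.7, -0.1, 0.7]
finger_gap: 0.0855
grip_force: 0.0
clock: 2.65
tcp_pos: [0.4595, -0.2756, 0.1991]
orientation: [-0.002, 0.924, 0.381, -0.001]
wrist_force: [-1.0, 0.2, -0.9]
finger_gap: 0.0851
grip_force: 0.0
band [ 0.588 -0.108] mouth [ 0.585 -0.109] foot [ 0.592 -0.112]
[0.694 0.326]
[0.719 0.077]
[0.53  0.056]
[0.514 0.309]
lid [0.449 0.081] tin cap [0.682 0.11 ]
th0 0.782 turn -0.000 shift cm [ 0.43 -0.22 -0.09] tcp [ 0.4595 -0.2756  0.1991] t 2.6 j6 1.67 gap 0.0851
663 458 291 [ 0.487 -0.499]
1437 478 183 [ 0.587 -0.395]
1790 320 181 [ 0.462 -0.27 ]
1830 394 138 [ 0.547 -0.29 ]
1674 466 84 [ 0.646 -0.301]
```

View pics/w1.png

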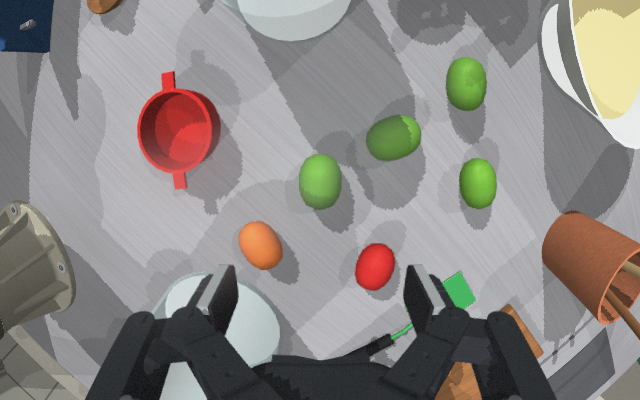

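The wrist view shows four green limes at (320,181), (394,138), (478,183) and (466,84). The orange one at (260,245) and the red one at (375,266) are decoys. I'll grasp the nearest lime.

```bash
cat >> h.py <<'E'
def limes(im,i,amin=600):
    for a,r,c in blobs(im,(35,80,40),(85,255,255),amin):
        p=np.array([onz(i,u,v,.022)[:2] for u,v in c[:,0]],np.float32)*1000
        m=cv2.moments(p.reshape(-1,1,2)); k=np.array([m['m10'],m['m01']])/m['m00']
        e=cv2.fitEllipse(p); print('lime',(k/1000).round(4),'axes',np.round(e[1]),'yaw %.2f'%((np.radians(e[2])+np.pi/2)%np.pi))
E
python3 -m inch '[0.43,-0.22,3.4,0,0,0,3.5,0,0,0,3.5,0,0,0,3.5,0,0,0,3.5,0]' 1 30
python3 -m inch '[0,0,0.4,0,0,0,0.3,0,0,0,0,0,0,0,0,0,0,0,0,0]' -1 30
python3 -m inch '[0,0,0,0,0,0,0,0,0,0,0,0,0,0,0,0,0,0,0,0]'
python3 -m inch '[0,0,-2,0,0,0,-3.5,0,0,0,-4,0,0,0,-4,0,0,0,-4,0]'
python3 -m inch '[0,0,-3.5,0,0,0,-1,0,0,0,0,0,0,0,0,0,0,0,0,0]'
python3 - <<'E'
from h import *
im,i=wr('w2'); limes(im,i); go(.587,-.109,.235)
E
```

```text
clock: 3.12
tcp_pos: [0.4625, -0.272, 0.0272]
orientation: [0.001, 0.924, 0.381, 0.0]
wrist_force: [0.9, -0.6, 0.3]
finger_gap: 0.0853
grip_force: 0.0
clock: 3.53
tcp_pos: [0.4638, -0.2724, 0.0236]
orientation: [0.002, 0.924, 0.382, 0.001]
wrist_force: [0.0, 0.6, -0.3]
finger_gap: 0.043
grip_force: 32.8
clock: 3.95
tcp_pos: [0.4634, -0.272, 0.0231]
orientation: [0.002, 0.924, 0.382, 0.001]
wrist_force: [-1.3, 0.4, 6.6]
finger_gap: 0.0432
grip_force: 33.6
clock: 4.37
tcp_pos: [0.4618, -0.2705, 0.1985]
orientation: [0.0, 0.924, 0.382, 0.0]
wrist_force: [-0.0, -0.7, -0.9]
finger_gap: 0.0433
grip_force: 32.7
clock: 4.78
tcp_pos: [0.4614, -0.2703, 0.2394]
orientation: [-0.001, 0.924, 0.382, -0.001]
wrist_force: [-0.8, -0.0, -0.6]
finger_gap: 0.0433
grip_force: 32.8
lime [ 0.4645 -0.4962] axes [63. 94.] yaw 2.74
lime [ 0.3555 -0.3731] axes [117. 178.] yaw 0.78
lime [ 0.5872 -0.3962] axes [46. 60.] yaw 1.20
lime [ 0.5472 -0.2905] axes [43. 57.] yaw 2.74
lime [ 0.6464 -0.3017] axes [46. 58.] yaw 0.68
th0 0.784 turn -0.000 shift cm [20.29 -2.54  0.4 ] tcp [ 0.4612 -0.2702  0.239 ] t 4.8 j6 1.68 gap 0.0431
```

View pics/w2.png

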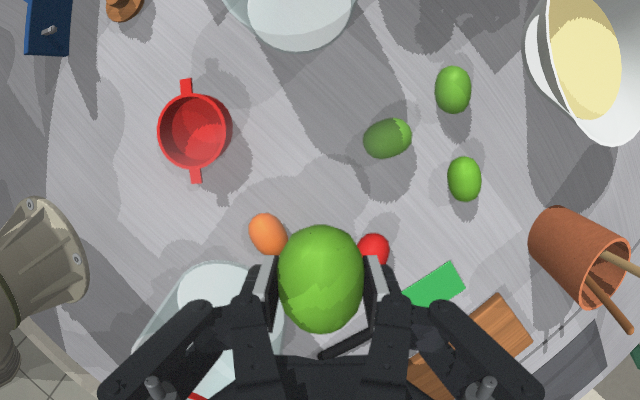

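The lime is held at (320,278). I'll move partway to the jar and look at its mouth from above.

```bash

python3 -m inch '[2,-0.5,0,0,2,-0.5,0,0,2,-0.5,0,0,2,-0.5,0,0,2,-0.5,0,0]'
python3 -m inch '[0,0,0,0,0,0,0,0,0,0,0,0,0,0,0,0,0,0,0,0]'
python3 - <<'E'
from h import *
im,i=wr('w3'); go(.587,-.109,.235); print(proj(i,(.587,-.109,.18)))
for a,r,c in blobs(im,(0,90,50),(10,255,255),20)+blobs(im,(170,90,50),(180,255,255),20): print(a,np.round(r[0]),np.round(r[1]))
E
```

```text
clock: 5.25
tcp_pos: [0.5148, -0.1814, 0.2389]
orientation: [-0.002, 0.924, 0.382, -0.001]
wrist_force: [0.4, -0.0, -1.2]
finger_gap: 0.0434
grip_force: 32.8
clock: 5.67
tcp_pos: [0.5149, -0.1834, 0.2408]
orientation: [-0.0, 0.924, 0.381, -0.0]
wrist_force: [0.3, -0.1, -0.3]
finger_gap: 0.0435
grip_force: 32.8
th0 0.783 turn -0.000 shift cm [10.35 -0.2   0.6 ] tcp [ 0.515  -0.1834  0.241 ] t 5.7 j6 1.87 gap 0.0434
(np.float64(319.03828715785045), np.float64(74.41004223765722))
4567.5 [565. 305.] [94. 71.]
3434.0 [217. 209.] [76. 75.]
```

View pics/w3.png

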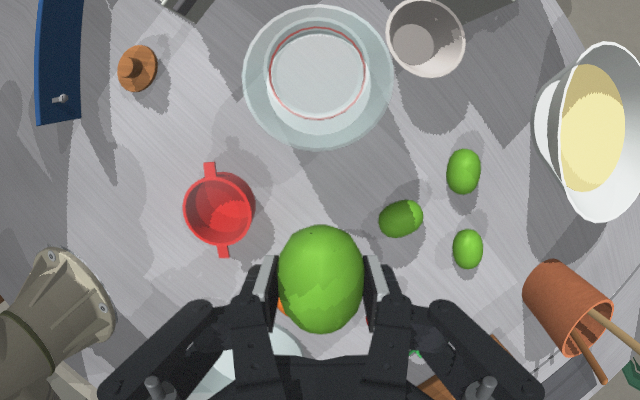

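The wrist view shows the jar rim spanning u 264–370 and v 24–120, centred near (317,72). The guess projected to (319,74), so it was about right.

```bash
python3 - <<'E'
from h import *
i=dict(eyes.camera_info('wrist'));i['_w']=1
print([onz(i,*p,.18)[:2].round(4) for p in((317,72),(264,72),(370,72),(317,24),(317,120))])
im=cv2.imread('pics/w3.png')[:,:,::-1].copy(); h=cv2.cvtColor(im,cv2.COLOR_RGB2HSV)[:150,230:400]
m=(((h[...,0]<10)|(h[...,0]>170))&(h[...,1]>45)); v,u=np.nonzero(m)
p=np.array([onz(i,a+230,b,.142)[:2] for a,b in zip(u,v)],np.float32)*1000; print(len(u),cv2.fitEllipse(p))
E
```

```text
[array([ 0.5873, -0.1071]), array([ 0.5651, -0.0835]), array([ 0.6106, -0.1295]), array([ 0.6091, -0.0854]), array([ 0.5662, -0.1281])]
447 ((589.308349609375, -104.17906188964844), (69.13670349121094, 69.38885498046875), 152.45167541503906)
```

```bash

python3 -m inch '[2.6,-0.08,0,0,2.6,-0.08,0,0,2.6,-0.08,0,0,2.6,-0.08,0,0,0.2,0,0,0]'
python3 -m inch '[0,0,1.5,0,0,0,1.5,0,0,0,1.4,0,0,0,0,0,0,0,0,0]'
python3 -c "
from h import *
go(.588,-.106,.197)"
```

```text
clock: 6.13
tcp_pos: [0.5904, -0.1035, 0.241]
orientation: [-0.0, 0.924, 0.383, 0.001]
wrist_force: [0.5, -0.1, -0.4]
finger_gap: 0.0432
grip_force: 32.8
clock: 6.55
tcp_pos: [0.5873, -0.1061, 0.1967]
orientation: [-0.001, 0.924, 0.382, -0.001]
wrist_force: [-0.4, -0.5, -0.2]
finger_gap: 0.0433
grip_force: 32.8
th0 0.783 turn -0.000 shift cm [ 0.06  0.04 -0.03] tcp [ 0.5873 -0.1061  0.1967] t 6.5 j6 2.05 gap 0.0433
```

```bash

python3 -m inch '[0,0,0,0,0,0,0,0,0,0,0,0,0,0,-1.5,0,0,0,-2.5,0]' 1
python3 -m inch '[-2,3.6,0,0,-2,3.6,0,0,-2,3.6,0,0,-2,3.6,0,0,-1.7,3.6,0,0]'
python3 -m inch '[0,0,0,0,0,0,0,0,0,0,0,0,0,0,0,0,0,0,0,0]'
python3 - <<'E'
from h import *
im,i=wr('w4'); limes(im,i); go(.6464,-.3017,.020,.68); print(proj(i,(.588,-.106,.18)))
E
```

```text
clock: 6.97
tcp_pos: [0.5868, -0.1053, 0.2357]
orientation: [-0.001, 0.924, 0.382, -0.002]
wrist_force: [0.5, 0.4, -0.1]
finger_gap: 0.0855
grip_force: 0.0
clock: 7.38
tcp_pos: [0.6469, -0.3038, 0.2386]
orientation: [0.001, 0.924, 0.382, 0.001]
wrist_force: [1.0, 0.4, 0.1]
finger_gap: 0.0856
grip_force: 0.0
clock: 7.8
tcp_pos: [0.6466, -0.3, 0.2385]
orientation: [0.0, 0.924, 0.383, 0.0]
wrist_force: [-0.9, 0.7, -0.3]
finger_gap: 0.0852
grip_force: 0.0
lime [ 0.4724 -0.4979] axes [62. 99.] yaw 2.77
lime [ 0.5866 -0.3965] axes [43. 64.] yaw 1.01
lime [ 0.5459 -0.2901] axes [44. 59.] yaw 2.90
lime [ 0.6454 -0.3014] axes [41. 58.] yaw 0.77
th0 0.786 turn 0.106 shift cm [-0.13  0.11 21.85] tcp [ 0.6467 -0.3     0.2385] t 7.8 j6 1.81 gap 0.0853
(np.float64(82.66621660801786), np.float64(110.38920882024941))
```

View pics/w4.png

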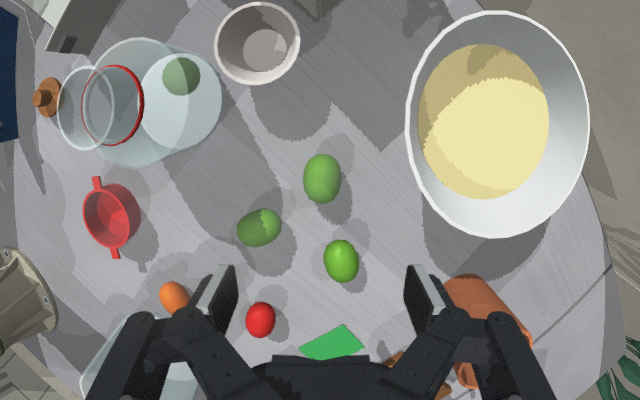

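Lime 1 is in the jar, seen at (181,76). The next lime is at (322,178), directly below.

```bash

python3 -m inch '[-0.19,0,4,0,0,0,4,0,0,0,4,0,0,0,4,0,0,0,3.5,0]'
python3 -m inch '[0,0,1.5,0,0,0,0.6,0,0,0,0,0,0,0,0,0,0,0,0,0]'
python3 -m inch '[0,0,0,0,0,0,0,0,0,0,0,0,0,0,0,0,0,0,0,0]' -1 30
python3 -m inch '[0,0,0,0,0,0,-3,0,0,0,-4,0,0,0,-4,0,0,0,-4,0]'
python3 -m inch '[0,0,-4,0,0,0,-2.8,0,0,0,0,0,1.9,-3.6,0,0,1.9,-3.6,0,0]'
python3 -m inch '[1.9,-3.6,0,0,1.9,-3.6,0,0,2,-3.5,0,0,0,0,0,0,0,0,0,0]'
python3 -c "
from h import *
go(.588,-.106,.197)"
```

```text
clock: 8.27
tcp_pos: [0.6447, -0.3012, 0.0409]
orientation: [-0.0, 0.924, 0.383, -0.0]
wrist_force: [-0.0, -1.1, -0.8]
finger_gap: 0.0858
grip_force: 0.0
clock: 8.68
tcp_pos: [0.6469, -0.3035, 0.0241]
orientation: [0.002, 0.924, 0.382, 0.001]
wrist_force: [-0.9, -0.1, 0.3]
finger_gap: 0.0853
grip_force: 0.0
clock: 9.1
tcp_pos: [0.6458, -0.3033, 0.0226]
orientation: [0.001, 0.924, 0.382, 0.001]
wrist_force: [-0.3, -0.4, 5.3]
finger_gap: 0.0439
grip_force: 30.6
clock: 9.52
tcp_pos: [0.6446, -0.3025, 0.1721]
orientation: [-0.001, 0.924, 0.382, -0.001]
wrist_force: [1.2, 0.3, -1.4]
finger_gap: 0.0436
grip_force: 30.5
clock: 9.93
tcp_pos: [0.6213, -0.2264, 0.2375]
orientation: [-0.0, 0.925, 0.38, -0.0]
wrist_force: [0.3, 1.2, -0.1]
finger_gap: 0.0439
grip_force: 30.6
clock: 10.35
tcp_pos: [0.586, -0.106, 0.2391]
orientation: [-0.0, 0.923, 0.384, -0.0]
wrist_force: [0.8, -0.5, -0.9]
finger_gap: 0.0433
grip_force: 30.7
th0 0.787 turn -0.000 shift cm [0.14 0.14 4.21] tcp [ 0.586  -0.106   0.2391] t 10.3 j6 2.04 gap 0.0433
```

```bash

python3 -m inch '[0.14,0.14,1.5,0,0,0,1.5,0,0,0,1.2,0,0,0,0,0,0,0,0,0]'
python3 -m inch '[0,0,0,0,0,0,0,0,0,0,0,0,0,0,-1.5,0,0,0,-2.5,0]' 1
python3 -m inch '[0,0,0,-0.09,0,0,0,-0.09,0,0,0,-0.085,0,0,0,0,-3.4,2,0,0]'
python3 -m inch '[-3.4,2,0,0,-3.4,2,0,0,-3.4,2,0,0,-3.4,2,0,0,-3.4,2,0,0]'
python3 -m inch '[-2.4,1.2,0,0,-2.4,1.2,0,0,0,0,0,0,0,0,0,0,0,0,0,0]'
python3 - <<'E'
from h import *
im,i=wr('w5'); limes(im,i); go(.5867,-.3963,.022,1.05); print(proj(i,(.588,-.106,.18)))
E
```

```text
clock: 10.77
tcp_pos: [0.5885, -0.1094, 0.1961]
orientation: [-0.001, 0.924, 0.381, -0.001]
wrist_force: [0.4, 0.7, -0.5]
finger_gap: 0.0439
grip_force: 30.7
clock: 11.18
tcp_pos: [0.5875, -0.108, 0.2356]
orientation: [-0.001, 0.924, 0.382, -0.002]
wrist_force: [-0.1, 0.8, -0.4]
finger_gap: 0.0859
grip_force: 0.0
clock: 11.6
tcp_pos: [0.5895, -0.1428, 0.2384]
orientation: [-0.001, 0.864, 0.503, 0.001]
wrist_force: [1.1, -0.5, -0.5]
finger_gap: 0.0851
grip_force: 0.0
clock: 12.02
tcp_pos: [0.591, -0.3469, 0.2379]
orientation: [0.001, 0.866, 0.5, 0.0]
wrist_force: [1.5, -0.2, 0.2]
finger_gap: 0.0854
grip_force: 0.0
clock: 12.43
tcp_pos: [0.588, -0.3983, 0.2373]
orientation: [-0.0, 0.866, 0.5, 0.0]
wrist_force: [-0.6, 0.2, 0.7]
finger_gap: 0.0853
grip_force: 0.0
lime [ 0.4623 -0.505 ] axes [ 66. 117.] yaw 3.01
lime [ 0.5867 -0.3954] axes [41. 58.] yaw 1.03
lime [ 0.5466 -0.2882] axes [39. 59.] yaw 2.81
th0 1.049 turn -0.001 shift cm [ 0.04 -0.2  21.56] tcp [ 0.5882 -0.3977  0.2376] t 12.5 j6 1.39 gap 0.0850
(np.float64(126.53574321919933), np.float64(-86.6014459854035))
```

View pics/w5.png

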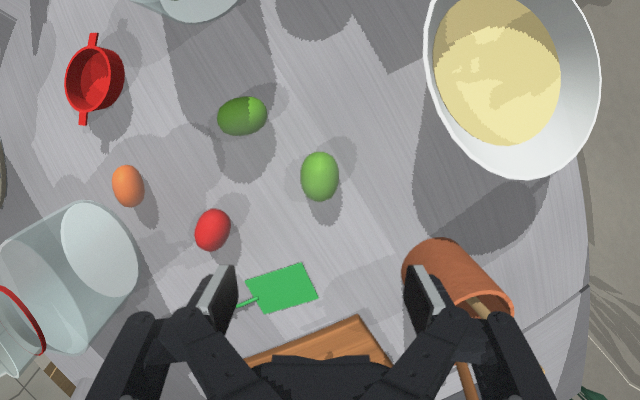

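Only the lime at (320,177), directly below, and the one at (242,116) are still on the counter. The second one is in the jar.

```bash

python3 -m inch '[0.12,-0.24,4,0,0,0,4,0,0,0,4,0,0,0,4,0,0,0,3.5,0]'
python3 -m inch '[0,0,1.5,0,0,0,0.5,0,0,0,0,0,0,0,0,0,0,0,0,0]'
python3 -m inch '[0,0,0,0,0,0,0,0,0,0,0,0,0,0,0,0,0,0,0,0]' -1 30
python3 -m inch '[0,0,0,0,0,0,-3,0,0,0,-4,0,0,0,-4,0,0,0,-4,0]'
python3 -m inch '[0,0,-4,0,0,0,-2.8,0,0,0,0,0,3.5,-2,0,0,3.5,-2,0,0]'
python3 -m inch '[3.5,-2,0,0,3.5,-2,0,0,3.5,-2,0,0,3.5,-2,0,0,2.1,-1.2,0,0]'
python3 -m inch '[2.1,-1.2,0,0,0,0,0,0,0,0,0,0,0,0,0,0,0,0,0,0]'
python3 -c "
from h import *
go(.588,-.106,.197)"
```

```text
clock: 12.9
tcp_pos: [0.5865, -0.3939, 0.0407]
orientation: [-0.0, 0.865, 0.501, -0.0]
wrist_force: [0.3, -0.1, 0.4]
finger_gap: 0.0857
grip_force: 0.0
clock: 13.32
tcp_pos: [0.5882, -0.397, 0.0251]
orientation: [0.002, 0.865, 0.501, 0.001]
wrist_force: [0.6, 0.4, 1.3]
finger_gap: 0.0853
grip_force: 0.0
clock: 13.73
tcp_pos: [0.587, -0.3969, 0.0235]
orientation: [0.001, 0.866, 0.501, 0.0]
wrist_force: [-0.2, 1.1, 5.6]
finger_gap: 0.0433
grip_force: 31.4
clock: 14.15
tcp_pos: [0.5859, -0.3959, 0.173]
orientation: [-0.001, 0.866, 0.501, -0.0]
wrist_force: [0.6, -0.9, -0.8]
finger_gap: 0.043
grip_force: 30.8
clock: 14.57
tcp_pos: [0.5864, -0.3171, 0.239]
orientation: [0.0, 0.867, 0.499, -0.0]
wrist_force: [0.9, 0.7, -0.9]
finger_gap: 0.0435
grip_force: 30.9
clock: 14.98
tcp_pos: [0.5862, -0.1264, 0.2395]
orientation: [-0.001, 0.865, 0.502, -0.0]
wrist_force: [0.5, -0.6, -1.4]
finger_gap: 0.0435
grip_force: 30.9
clock: 15.4
tcp_pos: [0.5873, -0.1072, 0.2398]
orientation: [-0.0, 0.866, 0.5, -0.0]
wrist_force: [-0.1, -1.2, -0.9]
finger_gap: 0.0433
grip_force: 30.9
th0 1.048 turn -0.000 shift cm [0.14 0.   4.28] tcp [ 0.5873 -0.1072  0.2398] t 15.4 j6 1.78 gap 0.0433
```

```bash

python3 -m inch '[0.14,0,1.5,0,0,0,1.5,0,0,0,1.3,0,0,0,0,0,0,0,0,0]'
python3 -m inch '[0,0,0,0,0,0,0,0,0,0,0,0,0,0,-1.5,0,0,0,-2.5,0]' 1
python3 -m inch '[0,0,0,-0.12,0,0,0,-0.12,0,0,0,-0.12,0,0,0,-0.12,0,0,0,-0.12]'
python3 -m inch '[0,0,0,-0.12,0,0,0,-0.12,0,0,0,-0.12,0,0,0,-0.12,0,0,0,-0.12]'
python3 -m inch '[0,0,0,-0.12,0,0,0,-0.12,0,0,0,-0.12,0,0,0,-0.12,0,0,0,-0.07]'
python3 -m inch '[-0.4,-3.7,0,0,-0.4,-3.7,0,0,-0.4,-3.7,0,0,-0.5,-3.7,0,0,-0.5,-3.7,0,0]'
python3 -m inch '[0,0,0,0,0,0,0,0,0,0,0,0,0,0,0,0,0,0,0,0]'
python3 - <<'E'
from h import *
im,i=wr('w6'); limes(im,i); go(.5467,-.2885,.022,2.8)
E
```

```text
clock: 15.82
tcp_pos: [0.5874, -0.1059, 0.1964]
orientation: [-0.001, 0.866, 0.5, -0.001]
wrist_force: [0.1, -0.7, 0.1]
finger_gap: 0.0436
grip_force: 30.9
clock: 16.23
tcp_pos: [0.5867, -0.1045, 0.2356]
orientation: [-0.002, 0.866, 0.501, -0.002]
wrist_force: [0.0, -0.1, -0.2]
finger_gap: 0.0852
grip_force: 0.0
clock: 16.65
tcp_pos: [0.5884, -0.105, 0.2382]
orientation: [0.001, 0.677, 0.736, 0.0]
wrist_force: [0.7, 0.9, -0.1]
finger_gap: 0.0855
grip_force: 0.0
clock: 17.07
tcp_pos: [0.5884, -0.105, 0.2382]
orientation: [0.001, 0.429, 0.903, 0.0]
wrist_force: [1.0, -0.2, 0.3]
finger_gap: 0.0852
grip_force: 0.0
clock: 17.48
tcp_pos: [0.5884, -0.105, 0.2382]
orientation: [0.001, 0.168, 0.986, -0.0]
wrist_force: [-0.8, -0.0, 0.2]
finger_gap: 0.0855
grip_force: 0.0
clock: 17.9
tcp_pos: [0.5464, -0.2881, 0.2384]
orientation: [0.001, 0.17, 0.985, -0.0]
wrist_force: [1.1, -1.2, 0.0]
finger_gap: 0.0854
grip_force: 0.0
clock: 18.32
tcp_pos: [0.547, -0.2851, 0.2377]
orientation: [0.0, 0.17, 0.986, -0.0]
wrist_force: [-0.2, 0.3, 0.7]
finger_gap: 0.0856
grip_force: 0.0
lime [ 0.5469 -0.2902] axes [41. 58.] yaw 2.81
lime [ 0.4525 -0.5008] axes [ 65. 125.] yaw 3.01
th0 2.801 turn 0.001 shift cm [-0.08 -0.33 21.56] tcp [ 0.5471 -0.2851  0.2376] t 18.4 j6 -0.27 gap 0.0856
```

View pics/w6.png

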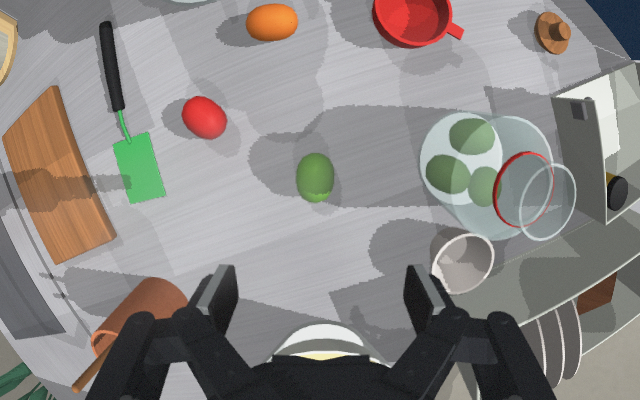

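Three limes are in the jar. The last one is at (315,178), directly below.

```bash

python3 -m inch '[-0.1,-0.45,4,0,0,0,4,0,0,0,4,0,0,0,4,0,0,0,3.5,0]'
python3 -m inch '[0,0,1.5,0,0,0,0.5,0,0,0,0,0,0,0,0,0,0,0,0,0]'
python3 -m inch '[0,0,0,0,0,0,0,0,0,0,0,0,0,0,0,0,0,0,0,0]' -1 30
python3 -m inch '[0,0,0,0,0,0,-3,0,0,0,-4,0,0,0,-4,0,0,0,-4,0]'
python3 -m inch '[0,0,-4,0,0,0,-2.8,0,0,0,0,0,0.5,3.7,0,0,0.5,3.7,0,0]'
python3 -m inch '[0.5,3.7,0,0,0.4,3.7,0,0,0.4,3.7,0,0,0,0,0,0,0,0,0,0]'
python3 -c "
from h import *
go(.588,-.106,.197)"
```

```text
clock: 18.78
tcp_pos: [0.5458, -0.2894, 0.0402]
orientation: [-0.0, 0.17, 0.986, 0.0]
wrist_force: [0.1, 1.0, -0.3]
finger_gap: 0.0855
grip_force: 0.0
clock: 19.2
tcp_pos: [0.5477, -0.2918, 0.0245]
orientation: [0.002, 0.17, 0.985, -0.001]
wrist_force: [-0.3, -0.1, -0.3]
finger_gap: 0.0853
grip_force: 0.0
clock: 19.62
tcp_pos: [0.5466, -0.2915, 0.0234]
orientation: [0.001, 0.171, 0.985, -0.0]
wrist_force: [-0.2, 1.2, 5.3]
finger_gap: 0.0437
grip_force: 30.5
clock: 20.03
tcp_pos: [0.5454, -0.2907, 0.1735]
orientation: [-0.001, 0.171, 0.985, 0.0]
wrist_force: [1.5, -0.6, -0.8]
finger_gap: 0.0434
grip_force: 30.7
clock: 20.45
tcp_pos: [0.5615, -0.2192, 0.2403]
orientation: [0.001, 0.173, 0.985, -0.0]
wrist_force: [1.0, 1.6, -1.7]
finger_gap: 0.0433
grip_force: 30.7
clock: 20.87
tcp_pos: [0.5865, -0.107, 0.2396]
orientation: [-0.001, 0.169, 0.986, -0.0]
wrist_force: [-0.0, -1.2, 0.0]
finger_gap: 0.0436
grip_force: 30.7
th0 2.803 turn -0.000 shift cm [-0.11  0.14  4.26] tcp [ 0.5865 -0.107   0.2396] t 20.9 j6 0.02 gap 0.0436
```

```bash

python3 -m inch '[-0.1,0.14,1.5,0,0,0,1.5,0,0,0,1.3,0,0,0,0,0,0,0,0,0]'
python3 -m inch '[0,0,0,0,0,0,0,0,0,0,0,0,0,0,-1.5,0,0,0,-2.5,0]' 1
python3 -m inch '[-3,0,-1,0,-3,0,-1,0,-3,0,0,0,0,0,0,0,0,0,0,0]'
python3 -m inch '[0,0,0,0,0,0,0,0,0,0,0,0,0,0,0,0,0,0,0,0]'
python3 - <<'E'
from h import *
im,i=wr('w7'); limes(im,i); go(.588,-.106,.163); print(proj(i,(.588,-.106,.18)))
i=dict(i); np.save('i7.npy',i,allow_pickle=True)
t,_=snap('top'); s,_=snap('scene')
cv2.imwrite('pics/ts1.png',np.vstack([im[:,:,::-1],t[:,:,::-1][90:290]])[:600])
E
```

```text
clock: 21.28
tcp_pos: [0.587, -0.1092, 0.1963]
orientation: [-0.001, 0.171, 0.985, -0.0]
wrist_force: [0.7, -0.1, -0.1]
finger_gap: 0.0434
grip_force: 30.7
clock: 21.7
tcp_pos: [0.5866, -0.1078, 0.2356]
orientation: [-0.002, 0.171, 0.985, 0.0]
wrist_force: [-0.4, 1.0, -0.0]
finger_gap: 0.0852
grip_force: 0.0
clock: 22.12
tcp_pos: [0.6737, -0.139, 0.2561]
orientation: [-0.0, 0.171, 0.985, -0.0]
wrist_force: [-0.8, 0.5, -0.7]
finger_gap: 0.0855
grip_force: 0.0
clock: 22.53
tcp_pos: [0.6722, -0.1381, 0.2581]
orientation: [0.0, 0.17, 0.985, -0.0]
wrist_force: [0.2, -0.1, 0.3]
finger_gap: 0.0853
grip_force: 0.0
lime [ 0.616  -0.0908] axes [25. 44.] yaw 2.03
lime [ 0.4588 -0.4943] axes [ 65. 132.] yaw 3.02
lime [ 0.5711 -0.1112] axes [51. 78.] yaw 2.20
th0 2.799 turn -0.000 shift cm [9.02 0.2  9.5 ] tcp [ 0.6723 -0.1382  0.258 ] t 22.6 j6 0.02 gap 0.0854
(np.float64(320.2583218382464), np.float64(94.13076372797103))
```

View pics/ts1.png

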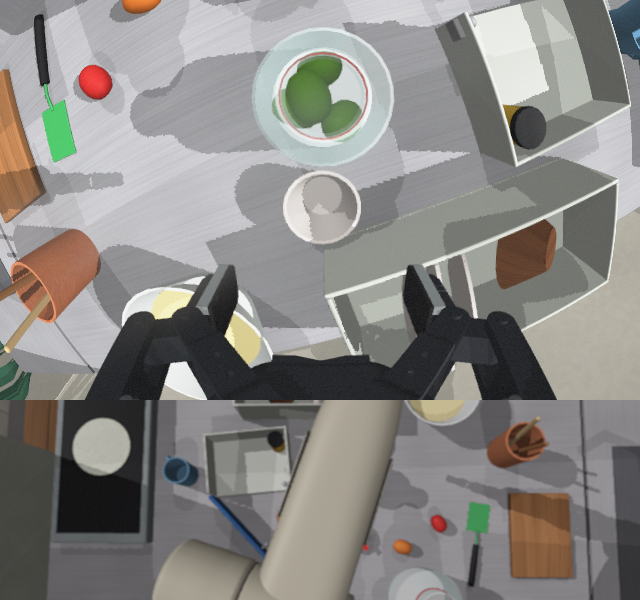

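All four limes are in the jar and no others are on the counter. The jar rim centre is at (322,96), and the caddy's back corners are at (516,165) and (630,103).

```bash

python3 -c "
from h import *
i=np.load('i7.npy',allow_pickle=True).item()
print(onz(i,322,96,.18),[onz(i,*p,.09)[:2].round(3) for p in((516,165),(630,103),(438,27),(322,207))])"
python3 -m inch '[3,0.1,0,0,3,0.1,0,0,3,0,0,0,0,0,0,0,0,0,2,0]'
python3 -m inch '[0,0,0,0,0,0,0,0,0,0,0,0,0,0,0,0,0,0,0,0]'
python3 -c "
from h import *
go(.588,-.106,.163)"
```

```text
[ 0.58957627 -0.10533763  0.18      ] [array([0.719, 0.082]), array([0.693, 0.326]), array([0.554, 0.029]), array([ 0.693, -0.142])]
clock: 23.1
tcp_pos: [0.5887, -0.106, 0.2414]
orientation: [0.003, 0.17, 0.985, -0.0]
wrist_force: [1.2, -0.5, 0.6]
finger_gap: 0.0856
grip_force: 0.0
clock: 23.52
tcp_pos: [0.5893, -0.1065, 0.2379]
orientation: [0.001, 0.171, 0.985, -0.0]
wrist_force: [0.1, -0.3, -1.1]
finger_gap: 0.0853
grip_force: 0.0
th0 2.799 turn -0.000 shift cm [0.14 0.01 7.49] tcp [ 0.5893 -0.1065  0.2379] t 23.5 j6 0.03 gap 0.0853
```

```bash

python3 -m inch '[0,0.1,1.5,0,0,0,1.5,0,0,0,1.5,0,0,0,1.5,0,0,0,1.4,0]'
python3 -m inch '[0,0,0,0,0,0,0,0,0,0,0,0,0,0,0,0,0,0,0,0]' -1 80
python3 -m inch '[0,0,0,0,0,0,-0.5,0,0,0,-1,0,0,0,-1,0,0,0,-1,0]'
python3 -m inch '[0,0,0,0,0,0,0,0,0,0,0,0,0,0,0,0,0,0,0,0]'
python3 -c "
from h import *
go(.611,.222,.283)"
```

```text
clock: 23.93
tcp_pos: [0.5894, -0.1055, 0.1629]
orientation: [0.0, 0.171, 0.985, -0.0]
wrist_force: [0.1, 0.4, -0.2]
finger_gap: 0.085
grip_force: 0.0
clock: 24.35
tcp_pos: [0.5893, -0.1055, 0.1636]
orientation: [0.0, 0.171, 0.985, -0.0]
wrist_force: [0.6, -0.4, -4.9]
finger_gap: 0.0641
grip_force: 89.6
clock: 24.77
tcp_pos: [0.589, -0.1052, 0.1995]
orientation: [0.0, 0.17, 0.985, 0.0]
wrist_force: [0.1, -1.0, -7.8]
finger_gap: 0.064
grip_force: 89.9
clock: 25.18
tcp_pos: [0.5886, -0.1052, 0.1976]
orientation: [-0.001, 0.171, 0.985, 0.0]
wrist_force: [0.3, -0.4, -7.6]
finger_gap: 0.0643
grip_force: 89.9
th0 2.799 turn -0.000 shift cm [ 8.88 31.57 -8.54] tcp [ 0.5886 -0.1052  0.1976] t 25.2 j6 0.03 gap 0.0643
```

```bash

python3 -m inch '[0,0,-1,0,0,0,-2,0,0,0,-2,0,0,0,-2,0,0,0,-1.5,0]'
python3 -m inch '[0.3,1,0,0,0.6,2,0,0,0.6,2,0,0,0.6,2,0,0,0.6,2,0,0]'
python3 -m inch '[0.6,2,0,0,0.6,2,0,0,0.6,2,0,0,0.6,2,0,0,0.6,2,0,0]'
python3 -m inch '[0.6,2,0,0,0.5,2,0,0,0.5,2,0,0,0.5,2,0,0,0.5,2,0,0]'
python3 -m inch '[0.5,1.6,0,0,0,0.8,0,0,0,0.2,0,0,0,0,0,0,0,0,0,0]'
python3 - <<'E'
from h import *
im,i=wr('w8'); t,_=snap('top'); s,_=snap('scene')
cv2.imwrite('pics/ts2.png',np.vstack([im[:,:,::-1],s[:,:,::-1][120:320]])); go(.611,.222,.175)
E
```

```text
clock: 25.6
tcp_pos: [0.5892, -0.1054, 0.2857]
orientation: [0.001, 0.171, 0.985, -0.0]
wrist_force: [0.5, 0.1, -6.5]
finger_gap: 0.0641
grip_force: 90.6
clock: 26.02
tcp_pos: [0.5933, -0.0099, 0.2825]
orientation: [-0.001, 0.171, 0.985, 0.0]
wrist_force: [0.1, 0.2, -7.9]
finger_gap: 0.064
grip_force: 90.7
clock: 26.43
tcp_pos: [0.5985, 0.0946, 0.2824]
orientation: [-0.001, 0.17, 0.985, 0.0]
wrist_force: [-0.3, 0.6, -7.5]
finger_gap: 0.064
grip_force: 90.7
clock: 26.85
tcp_pos: [0.6076, 0.1975, 0.2823]
orientation: [-0.001, 0.17, 0.985, -0.0]
wrist_force: [1.2, -1.2, -7.9]
finger_gap: 0.0642
grip_force: 90.7
clock: 27.27
tcp_pos: [0.6122, 0.2212, 0.2828]
orientation: [-0.0, 0.171, 0.985, -0.001]
wrist_force: [-0.7, -0.6, -8.3]
finger_gap: 0.0641
grip_force: 90.8
th0 2.797 turn -0.000 shift cm [ 0.17  0.07 10.83] tcp [0.6124 0.2208 0.2833] t 27.4 j6 0.57 gap 0.0636
```

View pics/ts2.png

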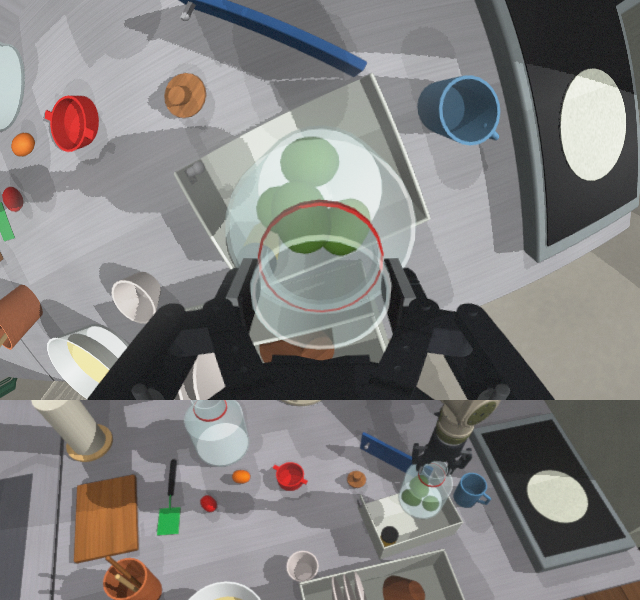

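The jar hangs over the caddy. The caddy's front-left corner is at (371,75), its back-left at (427,218) and its front-right at (180,177).

```bash

python3 -c "
from h import *
i=dict(eyes.camera_info('wrist'));i['_w']=1
print([onz(i,*p,.09)[:2].round(3) for p in((371,75),(427,218),(180,177))],'lid',onz(i,184,91,.02).round(3), onz(i,180,95,.044).round(3))"
python3 -m inch '[0.2,0.1,1,0,0,0,2,0,0,0,2,0,0,0,2,0,0,0,1.5,0]'
python3 -m inch '[0,0,0.5,0,0,0,0.5,0,0,0,0,0,0,0,0,0,0,0,0,0]'
python3 -c "
from h import *
go(.611,.222,.173)"
```

```text
[array([0.523, 0.31 ]), array([0.696, 0.326]), array([0.552, 0.072])] lid [0.449 0.089 0.02 ] [0.457 0.091 0.044]
clock: 27.83
tcp_pos: [0.6102, 0.2224, 0.1967]
orientation: [-0.001, 0.171, 0.985, -0.0]
wrist_force: [-1.1, -1.2, -8.2]
finger_gap: 0.0641
grip_force: 90.7
clock: 28.25
tcp_pos: [0.6116, 0.2235, 0.1897]
orientation: [0.001, 0.171, 0.985, 0.0]
wrist_force: [1.1, 0.6, -7.7]
finger_gap: 0.0641
grip_force: 90.8
th0 2.799 turn -0.000 shift cm [ 0.   -0.16  1.67] tcp [0.6116 0.2235 0.1897] t 28.2 j6 0.57 gap 0.0641
```

```bash

python3 -m inch '[0,0,0.5,0,0,0,0.4,0,0,0,0.3,0,0,0,0.3,0,0,0,0.2,0]'
python3 -m inch '[0,0,0.1,0,0,0,0.1,0,0,0,0,0,0,0,0,0,0,0,0,0]'
```

```text
clock: 28.67
tcp_pos: [0.611, 0.2232, 0.1714]
orientation: [0.0, 0.171, 0.985, -0.0]
wrist_force: [-2.5, -3.2, 4.7]
finger_gap: 0.0643
grip_force: 92.1
clock: 29.08
tcp_pos: [0.6111, 0.2231, 0.1714]
orientation: [0.001, 0.171, 0.985, -0.0]
wrist_force: [-4.4, -4.4, 6.1]
finger_gap: 0.0639
grip_force: 92.1
```

```bash

python3 -m inch '[0,0,0,0,0,0,0,0,0,0,0,0,0,0,-1,0,0,0,-2,0]' 1
python3 -m inch '[0,0,-3,0,0,0,-3,0,0,0,0,0,0.6,-3.7,0,0,0.6,-3.7,0,0]'
python3 -m inch '[0.6,-3.7,0,0,0.6,-3.7,0,0,0,-3.6,0,0,0,0,0,0,0,0,0,0]'
python3 -m inch '[0,0,0,0,0,0,0,0,0,0,0,0,0,0,0,0,0,0,0,0]'
python3 - <<'E'
from h import *
im,i=wr('w9'); go(.451,.084,.036); print(proj(i,(.451,.084,.02)),proj(i,(.611,.222,.188)))
for a,r,c in blobs(im,(5,60,40),(21,255,255),300):
    k=cv2.minEnclosingCircle(c); print(a,np.round(r[0]),np.round(r[1]),onz(i,*r[0],.02).round(4))
np.save('i9.npy',i,allow_pickle=True)
E
```

```text
clock: 29.5
tcp_pos: [0.6094, 0.2233, 0.1973]
orientation: [-0.002, 0.17, 0.985, -0.001]
wrist_force: [0.0, -0.2, -0.2]
finger_gap: 0.0853
grip_force: 0.0
clock: 29.92
tcp_pos: [0.5754, 0.1586, 0.2597]
orientation: [0.001, 0.169, 0.986, 0.0]
wrist_force: [-0.1, -1.0, 1.0]
finger_gap: 0.0853
grip_force: 0.0
clock: 30.33
tcp_pos: [0.5262, 0.0567, 0.2604]
orientation: [0.001, 0.172, 0.985, 0.0]
wrist_force: [-0.3, 1.0, 0.5]
finger_gap: 0.0855
grip_force: 0.0
clock: 30.75
tcp_pos: [0.5265, 0.0591, 0.259]
orientation: [-0.0, 0.17, 0.985, -0.0]
wrist_force: [0.2, 0.5, 0.6]
finger_gap: 0.0852
grip_force: 0.0
th0 2.800 turn -0.000 shift cm [ 7.95 -0.17 22.3 ] tcp [0.5265 0.0589 0.259 ] t 30.8 j6 0.30 gap 0.0853
(np.float64(317.2560563302763), np.float64(106.68465280898253)) (np.float64(526.6214932155215), np.float64(248.8127721551288))
3231.0 [ 44. 355.] [52. 97.] [ 0.7229 -0.8065  0.02  ]
1536.0 [  4. 253.] [81. 34.] [ 0.4358 -0.6627  0.02  ]
695.0 [ 76. 151.] [28. 31.] [ 0.361  -0.2756  0.02  ]
1978.0 [319. 108.] [50. 51.] [0.4534 0.0858 0.02  ]
```

View pics/w9.png

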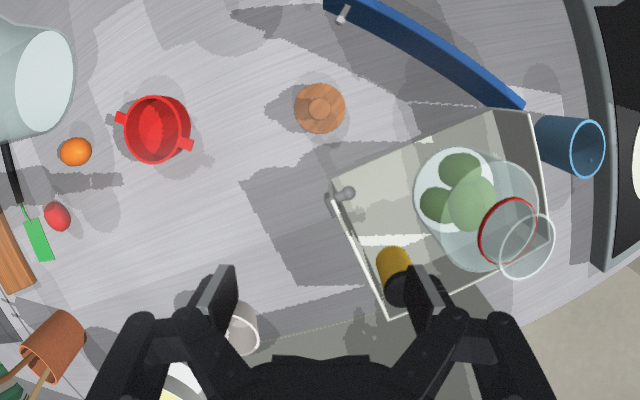

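The lid is at (319,108), and the jar stands in the caddy with its rim at (526,247), as expected.

```bash

python3 -m inch '[2.6,0,0,0,2.6,0,0,0,2.6,0,2,0,0,0,4,0,0,0,4,0]'
python3 -m inch '[0,0,4,0,0,0,4,0,0,0,2.5,0,0,0,1.2,0,0,0,0,0]'
python3 -c "
from h import *
go(.4527,.085,.0365)"
```

```text
clock: 31.22
tcp_pos: [0.4533, 0.0853, 0.16]
orientation: [0.003, 0.17, 0.985, 0.0]
wrist_force: [1.3, -0.5, 0.0]
finger_gap: 0.0855
grip_force: 0.0
clock: 31.63
tcp_pos: [0.45, 0.0847, 0.0392]
orientation: [-0.003, 0.17, 0.985, -0.001]
wrist_force: [0.3, 0.1, 0.4]
finger_gap: 0.0855
grip_force: 0.0
th0 2.799 turn -0.000 shift cm [-0.24  0.12  0.27] tcp [0.45   0.0847 0.0392] t 31.6 j6 0.35 gap 0.0855
```

```bash

python3 -m inch '[0,0,0.1,0,0,0,0,0,0,0,0,0,0,0,0,0,0,0,0,0]' -1 30
python3 -m inch '[0,0,0,0,0,0,0,0,0,0,0,0,0,0,0,0,0,0,0,0]'
python3 -m inch '[0,0,-2,0,0,0,-4,0,0,0,-4,0,0,0,-4,0,0,0,-4,0]'
python3 -m inch '[0,0,-4,0,0,0,-0.5,0,0,0,0,0,0,0,0,0,0,0,0,0]'
python3 -c "
from h import *
im,i=wr('w10')
go(.611,.2225,.25)"
```

```text
clock: 32.05
tcp_pos: [0.4538, 0.0844, 0.0423]
orientation: [0.001, 0.171, 0.985, 0.0]
wrist_force: [-0.6, -0.6, 0.0]
finger_gap: 0.0255
grip_force: 3.2
clock: 32.47
tcp_pos: [0.4538, 0.0844, 0.0423]
orientation: [0.001, 0.171, 0.985, 0.0]
wrist_force: [-1.6, -0.8, 6.8]
finger_gap: 0.0244
grip_force: 29.2
clock: 32.88
tcp_pos: [0.4521, 0.0845, 0.2232]
orientation: [-0.0, 0.171, 0.985, -0.0]
wrist_force: [2.2, 0.6, -1.9]
finger_gap: 0.0242
grip_force: 29.9
clock: 33.3
tcp_pos: [0.4518, 0.0845, 0.2644]
orientation: [-0.002, 0.171, 0.985, -0.0]
wrist_force: [-0.2, -1.2, -1.3]
finger_gap: 0.0243
grip_force: 29.9
th0 2.799 turn -0.000 shift cm [-10.37  18.36   1.42] tcp [0.4516 0.0845 0.2642] t 33.4 j6 0.35 gap 0.0243
```

View pics/w10.png

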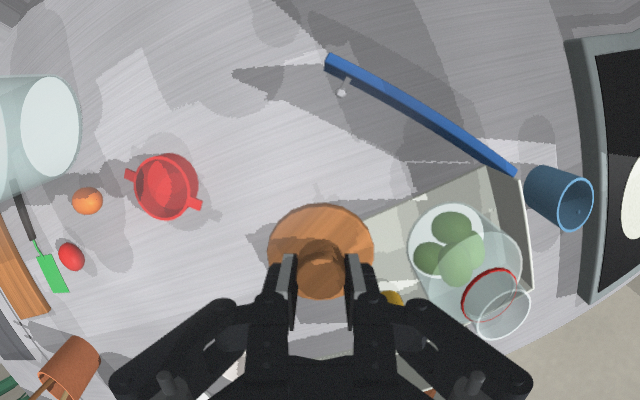

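The lid is held level with its disc centred near (320,250). I'll take it over the jar.

```bash

python3 -c "
from h import *
i=dict(eyes.camera_info('wrist'));i['_w']=1
print(onz(i,320.5,250,.242),get_state()['tcp_pos'])
im=cv2.imread('pics/w10.png')[:,:,::-1].copy()
d=max(blobs(im,(5,60,40),(21,255,255),1500),key=lambda b:b[0]*(b[1][0][0]>200)); p=np.array([onz(i,u,v,.242)[:2] for u,v in d[2][:,0] if v<262])*1000
print(cv2.minEnclosingCircle(p.astype(np.float32)))"
python3 -m inch '[-2,3.5,0,0,-2,3.5,0,0,-2,3.5,0,0,-2,3.5,0,0,-2,3.5,0,0]'
python3 -m inch '[-0.3,0.8,0,0,0,0,0,0,0,0,0,0,0,0,0,0,0,0,0,0]'
python3 -c "
from h import *
go(.611,.2225,.225)"
```

```text
[0.4471678 0.0883378 0.242    ] [0.45162403 0.08447319 0.26417937]
((449.4245910644531, 87.49263000488281), 30.25897979736328)
clock: 33.77
tcp_pos: [0.6062, 0.2168, 0.2637]
orientation: [-0.002, 0.171, 0.985, -0.001]
wrist_force: [1.1, -0.9, -0.4]
finger_gap: 0.0245
grip_force: 29.9
clock: 34.18
tcp_pos: [0.6103, 0.2212, 0.2666]
orientation: [-0.0, 0.171, 0.985, -0.0]
wrist_force: [-0.6, 0.1, -1.2]
finger_gap: 0.0244
grip_force: 30.0
th0 2.798 turn -0.000 shift cm [-0.02  0.15  4.16] tcp [0.6103 0.2212 0.2666] t 34.2 j6 0.57 gap 0.0244
```

```bash

python3 -m inch '[-0.25,0,1,0,0,0,1,0,0,0,1,0,0,0,0.5,0,0,0,0.4,0]'
python3 -m inch '[0,0,0.3,0,0,0,0.3,0,0,0,0.2,0,0,0,0,0,0,0,0,0]'
python3 -m inch '[0,0,0.1,0,0,0,0.1,0,0,0,0,0,0,0,0,0,0,0,0,0]'
```

```text
clock: 34.6
tcp_pos: [0.6129, 0.221, 0.2256]
orientation: [-0.001, 0.171, 0.985, -0.0]
wrist_force: [0.4, 0.3, -0.2]
finger_gap: 0.0247
grip_force: 30.0
clock: 35.02
tcp_pos: [0.6138, 0.2214, 0.2193]
orientation: [0.0, 0.171, 0.985, -0.0]
wrist_force: [0.3, 0.2, -0.2]
finger_gap: 0.0244
grip_force: 30.0
clock: 35.43
tcp_pos: [0.6139, 0.2214, 0.2183]
orientation: [0.001, 0.171, 0.985, 0.0]
wrist_force: [-1.7, -0.5, 5.3]
finger_gap: 0.0244
grip_force: 30.5
```

```bash

python3 -m inch '[0,0,0,0,0,0,0,0,0,0,0,0,0,0,-1,0,0,0,-2,0]' 1
python3 -m inch '[0,0,-3,0,-2.5,0,0,0,-2.5,0,0,0,-2,0,0,0,0,0,0,0]'
python3 -m inch '[0,0,0,0,0,0,0,0,0,0,0,0,0,0,0,0,0,0,0,0]'
python3 - <<'E'
from h import *
im,i=wr('w11'); np.save('i11.npy',i,allow_pickle=True)
for a,r,c in blobs(im,(5,60,40),(21,255,255),500):
    print(a,np.round(r[0]),np.round(r[1]),onz(i,*r[0],.196).round(4))
for a,r,c in blobs(im,(100,90,40),(130,255,255),500):
    print('blue',a,[(np.round(p),onz(i,*p,.09)[:2].round(3)) for p in cv2.boxPoints(r)])
go(.355,.226,.30); print(proj(i,(.611,.222,.196)))
E
```

```text
clock: 35.85
tcp_pos: [0.6123, 0.221, 0.2449]
orientation: [-0.003, 0.171, 0.985, -0.001]
wrist_force: [0.4, -0.6, 0.2]
finger_gap: 0.0828
grip_force: 0.0
clock: 36.27
tcp_pos: [0.6826, 0.196, 0.2764]
orientation: [0.001, 0.172, 0.985, -0.0]
wrist_force: [-1.8, 0.2, 0.3]
finger_gap: 0.0854
grip_force: 0.0
clock: 36.68
tcp_pos: [0.679, 0.1984, 0.2779]
orientation: [0.0, 0.17, 0.985, 0.0]
wrist_force: [-0.8, 0.5, -0.8]
finger_gap: 0.0855
grip_force: 0.0
3694.0 [295. 319.] [52. 83.] [0.7616 0.1473 0.196 ]
1168.0 [ 14. 291.] [60. 29.] [ 0.6458 -0.2371  0.196 ]
5902.0 [320. 124.] [86. 87.] [0.6141 0.2237 0.196 ]
blue 1726.0 [(array([440.,  15.], dtype=float32), array([0.545, 0.382])), (array([502.,  15.], dtype=float32), array([0.557, 0.463])), (array([502.,  84.], dtype=float32), array([0.636, 0.434])), (array([440.,  84.], dtype=float32), array([0.618, 0.356]))]
blue 697.5 [(array([304.,   0.], dtype=float32), array([0.491, 0.25 ])), (array([364.,   0.], dtype=float32), array([0.51 , 0.308])), (array([364.,  22.], dtype=float32), array([0.534, 0.299])), (array([304.,  22.], dtype=float32), array([0.515, 0.241]))]
th0 2.800 turn -0.000 shift cm [31.46 -8.26 -2.21] tcp [0.6791 0.1983 0.2779] t 36.7 j6 0.51 gap 0.0854
(np.float64(316.5872364585105), np.float64(120.68446944687585))
```

```bash

python3 -m inch '[0,0,-2.2,0,3.1,-0.8,0,0,3.1,-0.8,0,0,3.1,-0.8,0,0,3.1,-0.8,0,0]' -1 30
python3 -m inch '[3.2,-0.9,0,0,3.2,-0.9,0,0,3.2,-0.9,0,0,3.2,-0.9,0,0,3.2,-0.9,0,0]'
python3 -m inch '[3.1,-0.6,0,0,0,0,0,0,0,0,0,0,0,0,0,0,0,0,0,0]'
python3 - <<'E'
from h import *
im,i=wr('w12'); 
m=[c for a,r,c in blobs(im,(100,90,30),(130,255,255),500)]
for c in m:
    p=np.array([onz(i,u,v,.09)[:2] for u,v in c[:,0]],np.float32); r=cv2.minAreaRect(p*1000); print(cv2.boxPoints(r).round().tolist())
go(.355,.226,.062)
E
```

```text
clock: 37.15
tcp_pos: [0.5506, 0.2095, 0.2992]
orientation: [0.0, 0.171, 0.985, 0.0]
wrist_force: [0.7, -0.3, 0.5]
finger_gap: 0.0256
grip_force: 0.0
clock: 37.57
tcp_pos: [0.3842, 0.2207, 0.2994]
orientation: [0.0, 0.17, 0.985, 0.0]
wrist_force: [-0.8, 0.0, 0.8]
finger_gap: -0.0002
grip_force: 0.0
clock: 37.98
tcp_pos: [0.3561, 0.2256, 0.2994]
orientation: [0.0, 0.171, 0.985, 0.0]
wrist_force: [0.4, -0.4, -0.9]
finger_gap: -0.0002
grip_force: 0.0
[[484.0, 388.0], [526.0, 323.0], [641.0, 397.0], [599.0, 462.0]]
[[311.0, 157.0], [335.0, 133.0], [514.0, 303.0], [490.0, 328.0]]
th0 2.798 turn -0.000 shift cm [ 0.12  0.   23.72] tcp [0.3561 0.2256 0.2992] t 38.0 j6 0.72 gap 0.0002
```

```bash

python3 -m inch '[0,0,4,0,0,0,4,0,0,0,4,0,0,0,4,0,0,0,4,0]'
python3 -m inch '[0,0,2.5,0,0,0,1.2,0,0,0,0,0,0,0,0,0,0,0,0,0]'
python3 - <<'E'
from h import *
H=np.array([.507,.307]); yaw=.085; th=2.799; prev=get_state()['tcp_pos'][:2]; print(prev)
for a,s in ((.9,.175),(.75,.18),(.6,.185),(.45,.19),(.3,.195),(.2,.2),(.1,.2),(.0,.2),(-.05,.2)):
    f=yaw-np.pi/2-a; u=np.array([np.cos(f),np.sin(f)]); n=np.array([u[1],-u[0]])
    P=H+s*u+.014*n; d=(P-prev)*100; prev=P
    print(a,P.round(3),'tool',round(d[0]*np.cos(th)+d[1]*np.sin(th),2),round(d[0]*np.sin(th)-d[1]*np.cos(th),2))
E
```

```text
clock: 38.45
tcp_pos: [0.3559, 0.2253, 0.0974]
orientation: [0.0, 0.171, 0.985, 0.0]
wrist_force: [1.1, 0.9, -0.6]
finger_gap: -0.0001
grip_force: 0.0
clock: 38.87
tcp_pos: [0.3564, 0.2257, 0.063]
orientation: [0.001, 0.171, 0.985, 0.0]
wrist_force: [-0.3, -0.0, 0.2]
finger_gap: 0.0002
grip_force: 0.0
[0.35640319 0.22574493]
0.9 [0.37  0.197] tool -2.25 -2.23
0.75 [0.385 0.174] tool -2.18 -1.68
0.6 [0.404 0.153] tool -2.48 -1.36
0.45 [0.426 0.135] tool -2.73 -0.98
0.3 [0.452 0.119] tool -2.92 -0.56
0.2 [0.47 0.11] tool -2.06 -0.28
0.1 [0.49  0.107] tool -1.96 0.41
0.0 [0.51  0.107] tool -1.91 0.61
-0.05 [0.52  0.107] tool -0.93 0.37
```

```bash

python3 -m inch '[-1.1,-1.1,0,0,-1.1,-1.1,0,0,-1.1,-0.8,0,0,-1.1,-0.8,0,0,-1.2,-0.7,0,0]'
python3 -m inch '[-1.2,-0.7,0,0,-1.4,-0.5,0,0,-1.4,-0.5,0,0,-1.5,-0.3,0,0,-1.4,-0.3,0,0]'
python3 -m inch '[-1,-0.1,0,0,-1,-0.1,0,0,-1,0.2,0,0,-1,0.2,0,0,0,0,0,0]'
python3 -m inch '[-0.6,0.2,0,0,-0.6,0.2,0,0,-0.6,0.2,0,0,0,0,0,0,0,0,0,0]'
```

```text
clock: 39.28
tcp_pos: [0.3945, 0.1641, 0.064]
orientation: [0.002, 0.171, 0.985, 0.001]
wrist_force: [-0.5, 0.7, 0.0]
finger_gap: 0.0
grip_force: 0.2
clock: 39.7
tcp_pos: [0.4522, 0.119, 0.0636]
orientation: [0.001, 0.171, 0.985, 0.0]
wrist_force: [0.5, 0.5, -0.1]
finger_gap: 0.0002
grip_force: 0.2
clock: 40.12
tcp_pos: [0.491, 0.1078, 0.0625]
orientation: [0.001, 0.171, 0.985, 0.0]
wrist_force: [1.2, 0.3, 0.6]
finger_gap: -0.0001
grip_force: 0.0
clock: 40.53
tcp_pos: [0.4995, 0.108, 0.0618]
orientation: [-0.007, 0.17, 0.985, -0.001]
wrist_force: [-20.4, -0.9, 18.9]
finger_gap: 0.0
grip_force: 9.9
```

```bash

python3 - <<'E'
from h import *
im,i=wr('w13'); t,ti=snap('top','t13')
for nm,q,j in(('w',im,i),('t',t,ti)):
  for a,r,c in blobs(q,(100,90,30),(130,255,255),60):
    p=np.array([onz(j,u,v,.09)[:2] for u,v in c[:,0]],np.float32); r=cv2.minAreaRect(p*1000); print(nm,a,cv2.boxPoints(r).round().tolist())
print(get_state()['wrist_force'],get_state()['tcp_pos'])
s,_=snap('scene'); cv2.imwrite('pics/d13.png',np.hstack([cv2.resize(im[:250,150:550],None,fx=1,fy=1),cv2.resize(s[150:275,300:500],None,fx=2,fy=2)])[:,:,::-1])
E
```

```text
w 204.0 [[508.0, 105.0], [522.0, 100.0], [524.0, 105.0], [510.0, 110.0]]
w 1079.0 [[464.0, 106.0], [484.0, 86.0], [493.0, 94.0], [473.0, 115.0]]
w 25036.5 [[468.0, 296.0], [472.0, 123.0], [522.0, 124.0], [518.0, 297.0]]
t 631.0 [[537.0, 351.0], [607.0, 334.0], [632.0, 433.0], [562.0, 451.0]]
[-18.3212232    1.57006559  17.84360863] [0.49982826 0.10803219 0.06185816]
```

View pics/d13.png

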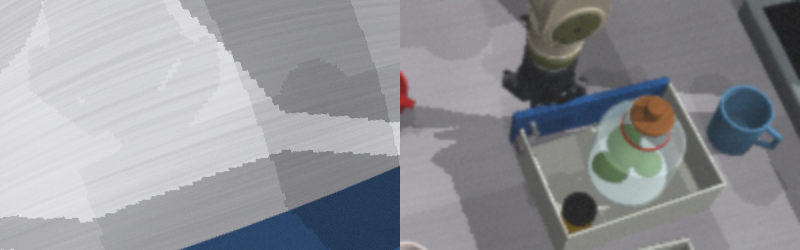

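The lid sits flat and the door is almost shut, probably stopped at the catch. The upward force suggests the finger linkage is rubbing the door's top edge, so I'll back off, rise 2 cm and push again.

```bash

python3 -m inch '[1,-0.3,0,0,1,-0.3,0,0,0,0,-1,0,0,0,-1,0,0,0,0,0]'
python3 -m inch '[-0.6,0.2,0,0,-0.6,0.2,0,0,0,0,0,0,-0.2,0.1,0,0,0,0,0,0]'
python3 -m inch '[-0.3,0.1,0,0,0,0,0,0,-0.3,0.1,0,0,0,0,0,0,0,0,0,0]'
```

```text
clock: 41.1
tcp_pos: [0.4888, 0.1088, 0.085]
orientation: [0.002, 0.17, 0.985, 0.0]
wrist_force: [0.5, -0.5, 0.6]
finger_gap: -0.0001
grip_force: 0.0
clock: 41.52
tcp_pos: [0.4978, 0.1087, 0.0814]
orientation: [-0.004, 0.17, 0.985, -0.001]
wrist_force: [-11.2, 0.4, 8.8]
finger_gap: -0.0
grip_force: 5.7
clock: 41.93
tcp_pos: [0.4985, 0.109, 0.0805]
orientation: [-0.009, 0.17, 0.985, -0.001]
wrist_force: [-24.0, 1.7, 17.7]
finger_gap: -0.0003
grip_force: 12.2
```

```bash

python3 -m inch '[1.5,-0.5,0,0,2,0,0,0,2,0,-2,0,0,0,-4,0,0,0,-4,0]'
python3 -m inch '[0,-3,-4,0,0,-4,0,0,0,-4,0,0,0,-4,0,0,0,0,0,0]'
python3 -m inch '[0,-4,0,0,0,-4,0,0,0,-4,0,0,0,0,0,0,0,0,0,0]'
python3 - <<'E'
from h import *
t,i=snap('top','t14')
for a,r,c in blobs(t,(100,80,30),(130,255,255),60):
    print(a,np.round(r[0],1),np.round(r[1],1))
    p=np.array([onz(i,u,v,.09)[:2] for u,v in c[:,0]],np.float32); r=cv2.minAreaRect(p*1000); print(cv2.boxPoints(r).round().tolist())
m=cv2.inRange(cv2.cvtColor(t,cv2.COLOR_RGB2HSV),(100,80,30),(130,255,255))
for u in range(208,300,6):
    v=np.nonzero(m[150:230,u])[0]+150
    if len(v): print(u,v.min(),v.max(),onz(i,u,v.mean(),.09)[:2].round(4))
go(.3,0,.3)
s,_=snap('scene','s14')
E
```

```text
clock: 42.35
tcp_pos: [0.4519, 0.1223, 0.1816]
orientation: [-0.003, 0.17, 0.985, -0.001]
wrist_force: [1.1, -0.2, -0.2]
finger_gap: -0.0004
grip_force: 0.0
clock: 42.77
tcp_pos: [0.4047, -0.0198, 0.216]
orientation: [0.0, 0.174, 0.985, -0.001]
wrist_force: [0.0, 0.9, -0.2]
finger_gap: 0.0001
grip_force: 0.0
clock: 43.18
tcp_pos: [0.3652, -0.1299, 0.2157]
orientation: [0.0, 0.174, 0.985, -0.0]
wrist_force: [0.5, 0.2, 0.1]
finger_gap: -0.0004
grip_force: 0.0
363.0 [250.5 185.5] [ 5. 83.]
[[503.0, 57.0], [518.0, 57.0], [518.0, 304.0], [503.0, 304.0]]
655.5 [180.2 161.4] [34.2 24.7]
[[533.0, 353.0], [604.0, 332.0], [634.0, 432.0], [563.0, 453.0]]
208 184 185 [0.5135 0.3071]
214 183 187 [0.512  0.2891]
220 184 188 [0.5091 0.2711]
226 184 188 [0.5091 0.2532]
232 184 188 [0.5091 0.2353]
238 183 188 [0.5106 0.2175]
244 183 188 [0.5106 0.1996]
250 184 188 [0.5091 0.1817]
256 183 188 [0.5106 0.1639]
262 183 188 [0.5106 0.1461]
268 183 188 [0.5106 0.1283]
274 183 188 [0.5106 0.1105]
280 183 186 [0.5135 0.0928]
286 183 188 [0.5106 0.075 ]
292 185 188 [0.5076 0.0573]
th0 2.796 turn -0.000 shift cm [10.51  9.86 -8.44] tcp [ 0.3654 -0.1284  0.2156] t 43.2 j6 -0.20 gap 0.0003
```

The top view puts the door panel square to world y, about 0.085 rad open against a caddy yaw of about 0.085, so it's stopped right at the ball catch. I'll push nearer the free edge with only the fingertips.

```bash

python3 -m inch '[-0.3,2.3,0,0,-0.3,2.3,0,0,-0.3,2.3,0,0,-0.3,2.3,0,0,-0.3,2.3,0,0]'
python3 -m inch '[-0.3,2.3,0,0,-0.3,2.3,0,0,-0.3,2.3,0,0,-0.3,2.3,0,0,-0.2,2.25,0,0]'
python3 -m inch '[0,0,4,0,0,0,4,0,0,0,3,0,0,0,1.2,0,0,0,0,0]'
python3 -m inch '[-1,0.35,0,0,-1,0.35,0,0,0,0,0,0,0,0,0,0,0,0,0,0]'
python3 -m inch '[-0.5,0.18,0,0,-0.3,0.1,0,0,0,0,0,0,0,0,0,0,0,0,0,0]'
python3 -m inch '[-0.5,0.18,0,0,0,0,0,0,0,0,0,0,0,0,0,0,0,0,0,0]'
```

```text
clock: 43.7
tcp_pos: [0.4186, -0.0211, 0.2156]
orientation: [0.0, 0.169, 0.986, 0.0]
wrist_force: [0.7, -0.1, -0.5]
finger_gap: 0.0002
grip_force: 0.0
clock: 44.12
tcp_pos: [0.4699, 0.0826, 0.2154]
orientation: [-0.0, 0.168, 0.986, 0.0]
wrist_force: [-0.2, 0.2, -0.3]
finger_gap: 0.0002
grip_force: 0.0
clock: 44.53
tcp_pos: [0.4663, 0.0814, 0.09]
orientation: [-0.004, 0.168, 0.986, -0.001]
wrist_force: [-0.7, 0.1, -0.7]
finger_gap: -0.0001
grip_force: 0.0
clock: 44.95
tcp_pos: [0.4916, 0.079, 0.0945]
orientation: [0.001, 0.171, 0.985, 0.0]
wrist_force: [0.1, -0.5, 0.5]
finger_gap: -0.0001
grip_force: 0.0
clock: 45.37
tcp_pos: [0.4978, 0.0789, 0.0935]
orientation: [-0.001, 0.171, 0.985, -0.0]
wrist_force: [-5.1, 0.0, 4.4]
finger_gap: -0.0001
grip_force: 2.6
clock: 45.78
tcp_pos: [0.4991, 0.0792, 0.0928]
orientation: [-0.005, 0.17, 0.985, -0.001]
wrist_force: [-13.7, -0.1, 10.4]
finger_gap: -0.0001
grip_force: 7.1
```

```bash

python3 -m inch '[-0.4,0.14,0,0,0,0,0,0,0,0,0,0,0,0,0,0,0,0,0,0]'
python3 -m inch '[-0.4,0.14,0,0,0,0,0,0,0,0,0,0,0,0,0,0,0,0,0,0]'
```

```text
clock: 46.2
tcp_pos: [0.4997, 0.0795, 0.0921]
orientation: [-0.008, 0.17, 0.985, -0.001]
wrist_force: [-22.5, 2.1, 14.6]
finger_gap: -0.0001
grip_force: 11.1
clock: 46.62
tcp_pos: [0.5092, 0.0796, 0.0927]
orientation: [-0.003, 0.17, 0.985, 0.0]
wrist_force: [-6.0, 2.9, 0.8]
finger_gap: 0.0001
grip_force: 3.0
```

The door passed the catch. I'll press it home.

```bash

python3 -m inch '[-0.5,0.18,0,0,0,0,0,0,-0.4,0.15,0,0,0,0,0,0,0,0,0,0]'
python3 -m inch '[-0.5,0.18,0,0,0,0,0,0,0,0,0,0,0,0,0,0,0,0,0,0]'
```

```text
clock: 47.03
tcp_pos: [0.5179, 0.0793, 0.0926]
orientation: [-0.005, 0.17, 0.985, -0.0]
wrist_force: [-12.7, 1.4, 7.1]
finger_gap: 0.0001
grip_force: 6.4
clock: 47.45
tcp_pos: [0.5185, 0.0794, 0.0922]
orientation: [-0.009, 0.17, 0.985, -0.001]
wrist_force: [-25.4, 1.3, 15.4]
finger_gap: 0.0
grip_force: 12.2
```

```bash

python3 -m inch '[2,-0.7,0,0,3,-1,0,0,2,0,-2,0,0,0,-4,0,0,0,-4,0]'
python3 -m inch '[0,-3,-2,0,0,-4,0,0,0,-4,0,0,0,-4,0,0,0,0,0,0]'
python3 -m inch '[0,-4,0,0,0,-4,0,0,0,-4,0,0,0,0,0,0,0,0,0,0]'
python3 - <<'E'
from h import *
t,i=snap('top','t15')
m=cv2.inRange(cv2.cvtColor(t,cv2.COLOR_RGB2HSV),(100,80,30),(130,255,255))
v,u=np.nonzero(m[150:215,205:305]); v+=150;u+=205
p=np.array([onz(i,a,b,.09)[:2] for a,b in zip(u,v)]); k=np.polyfit(p[:,1],p[:,0],1); print('door slope',k, p[:,1].min(),p[:,1].max())
for a,r,c in blobs(t,(9,60,60),(21,255,255),150):
    if 230<r[0][0]<300 and 100<r[0][1]<230: print('lid',r[0],r[1],onz(i,*r[0],.2).round(4))
# caddy yaw from the back rim: bright rim vs rows
g=cv2.cvtColor(t,cv2.COLOR_RGB2GRAY).astype(float)
pts=[]
for uu in range(215,282,6):
    col=g[112:130,uu]; vv=112+int(np.argmax(col)); pts.append(onz(i,uu,vv,.09)[:2])
pts=np.array(pts); print('back rim slope',np.polyfit(pts[:,1],pts[:,0],1))
print(get_state()['tcp_pos'],get_state()['clock'])
E
```

```text
clock: 47.87
tcp_pos: [0.454, 0.0864, 0.1936]
orientation: [-0.001, 0.17, 0.985, -0.001]
wrist_force: [2.4, -0.4, 0.5]
finger_gap: 0.0001
grip_force: 0.0
clock: 48.28
tcp_pos: [0.4053, -0.0609, 0.2145]
orientation: [0.002, 0.175, 0.985, -0.002]
wrist_force: [0.5, 1.1, -0.4]
finger_gap: -0.0
grip_force: 0.0
clock: 48.7
tcp_pos: [0.3656, -0.1704, 0.2141]
orientation: [0.001, 0.173, 0.985, -0.001]
wrist_force: [0.4, 1.0, 0.9]
finger_gap: 0.0002
grip_force: 0.0
door slope [-0.09113238  0.53717465] 0.057410979660438094 0.30716770012128725
back rim slope [-0.09026945  0.72610383]
[ 0.36578955 -0.16896024  0.21394944] 48.75
```

```bash

python3 - <<'E'
from h import *
for f,n in(('t15','top'),):
    t=cv2.imread('pics/t15.png')[:,:,::-1].copy(); i=eyes.camera_info('top')
    print('expect',proj(i,(.611,.222,.2)))
    for a,r,c in blobs(t,(5,50,40),(25,255,255),40):
        if 200<r[0][0]<300 and 100<r[0][1]<230: print('lid',r[0],r[1],onz(i,*r[0],.2).round(4))
s,i=snap('scene','s15'); print('expect',proj(i,(.611,.222,.2)))
for a,r,c in blobs(s,(5,50,40),(25,255,255),40):
    if 350<r[0][0]<480 and 150<r[0][1]<300: print('lid s',r[0],r[1],onz(i,*r[0],.2).round(4))
E
```

```text
expect (np.float64(226.7189405712611), np.float64(143.4196453133675))
lid (278.5, 137.5) (7.0, 11.0) [0.6266 0.0828 0.2   ]
lid (227.5, 143.5) (21.0, 21.0) [0.6108 0.2199 0.2   ]
expect (np.float64(426.5282066650564), np.float64(204.9112479718771))
lid s (426.0, 207.5) (19.0, 22.0) [0.6182 0.2178 0.2   ]
```

The lid is centred on the mouth and the door lines up with the caddy rim, so I'm handing in.

```bash
python3 -c "
from workcell import env
print(env.hand_in())"
```

```text
the job is handed in; nothing more can be done
None
```

The job is handed in, though the hand-in gave no verdict: all four limes are in the jar, the lidded jar stands in the caddy, the door is shut past its catch (checked in the top view), and nothing else was moved.

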